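Make up the left-end and right-end shelf fixing kits

TASK

Make up the two shelf-fixing kits: into the blue tray put the left-hand corner bracket and the short, thick offcut, and into the yellow tray the right-hand corner bracket and the long, flat reddish offcut. The brackets are mirror images: seen standing on its base with the long wall on the far side, the left-hand one has its short cheek at the left end, the right-hand one at the right end. Each thing must end lying flat on the floor of its tray, the brackets on their bases and the offcuts the same way up as you found them, side by side and let go, and the sanding block beside the work is to stay where it is.

Things in the scene. Friction and masses are not known exactly. Their poses are not given: they have to be found in the camera images.
- left_bracket_mid (a point): Left-hand one. Point: middle of its 72 x 40 x 36 mm outer box, 18 mm above its underside. White corner bracket, 0.12 kg: base plate 72 (x) x 40 (y) x 4 mm; long wall, 8 mm thick, 36 mm high, along all of the +y edge (its mid-plane 16 mm from the point along +y; pinch it there from above); cheek, 6 mm thick, 30 mm high, across the whole -x end.
- right_bracket_mid (a point): Right-hand one. Point: middle of its 72 x 40 x 36 mm outer box, 18 mm above its underside. White corner bracket, 0.12 kg: base plate 72 (x) x 40 (y) x 4 mm; long wall, 8 mm thick, 36 mm high, along all of the +y edge (its mid-plane 16 mm from the point along +y; pinch it there from above); cheek, 6 mm thick, 30 mm high, across the whole +x end.
- short_packing_mid (a point): Short thick timber offcut, light brown, 30 (x) x 50 (y) x 30 (z) mm, about 0.04 kg. The point is its centre, 15 mm above its underside; z is up.
- long_packing_mid (a point): Long flat timber offcut, dark reddish wood, 35 (x) x 85 (y) x 18 (z) mm, about 0.04 kg. The point is its centre, 9 mm above its underside; z is up.
- blue_tray: Blue shallow open tray, fixed to the bench, 178 (x) x 114 (y) mm outside, 166 x 102 mm inside. The origin is at the centre of its underside, at bench height; the inner floor is 6 mm and the top of the rim 16 mm above the origin. x runs along its long side, z up. It stands left or right on the bench.
- yellow_tray: Yellow shallow open tray, the same as the blue one in size and frame. It stands left or right on the bench.
- sanding_block: Loose cork sanding block, 57 x 87 x 29 mm, towards the right of the table; not part of the job, leave it where it is. The origin is at the centre of its underside.

How it is judged (in metres and radians):
At the end, for the whole second after the job is handed in: Left-hand bracket and short thick offcut are in the blue tray, right-hand bracket and long flat offcut in the yellow tray: each lies inside the rim, flat on the tray floor (within 4 mm of height and 0.1 rad of level, the same way up as at the start), released and at rest (x of left_bracket_mid in the frame of blue_tray between -0.064 and 0.064 m and y of left_bracket_mid in the frame of blue_tray between -0.035 and 0.035 m and z of left_bracket_mid in the frame of blue_tray between 0.02 and 0.028 m and angle between each of left_bracket_mid, short_packing_mid, right_bracket_mid, long_packing_mid's own z axis and vertical below 0.1 rad and linear speed of each of left_bracket, short_packing, right_bracket, long_packing below 0.02 m/s and x of short_packing_mid in the frame of blue_tray between -0.069 and 0.069 m and y of short_packing_mid in the frame of blue_tray between -0.038 and 0.038 m and z of short_packing_mid in the frame of blue_tray between 0.017 and 0.025 m and x of right_bracket_mid in the frame of yellow_tray between -0.064 and 0.064 m and y of right_bracket_mid in the frame of yellow_tray between -0.035 and 0.035 m and z of right_bracket_mid in the frame of yellow_tray between 0.02 and 0.028 m and x of long_packing_mid in the frame of yellow_tray between -0.066 and 0.066 m and y of long_packing_mid in the frame of yellow_tray between -0.035 and 0.035 m and z of long_packing_mid in the frame of yellow_tray between 0.011 and 0.019 m); the robot touches nothing.
It fails at once if the sanding block is moved from its place (more than 20 mm) (distance of sanding_block from where it was at the start of the episode above 0.02 m).
It also fails if it takes over 118 s, if anything falls off the work surface, if the arm or the gripper's body presses on something with over 40 N, if the wrist force passes 120 N, or if a joint passes its speed limit or range.

ROBOT

A 6-joint arm with a two-finger parallel gripper is mounted at the origin on a cart in front of the work surface, level with it; the furniture and walls round the work are solid. World frame = base frame: x ahead of the robot, y to its left, z up, the work surface at z = 0. Lengths are in mm, angles in rad, forces in N, time in s.
With the tool pointing down it reaches from about 375 to 825 mm from the base axis. Payload 5.5 kg.
Tool frame: the origin (TCP) lies between the finger pads; the fingertips stand 8 mm ahead of it and the grasp point (between the pads) lies 11 mm behind it; x points along the fingers, z is the direction in which the jaws open and shut, and the axes are right-handed (so a half turn about x gives the same grasp; the last joint's range is limited). The gripper opens to 85 mm and grips with 20 to 120 N. Pads are 22 mm wide; open, the fingers measure 114 mm over their backs; the gripper's body (76 mm by 85 mm) begins 54 mm behind the grasp point. The pads swing forward as they close: fully open they stand 13 mm farther back than shut.
Start: joints at [1.192, 0.314, -0.047, 1.21, 0, 1.571], TCP at [221.88, 557.462, 239.299] pointing down, gripper open.
Joint ranges: [-2.67, 2.67], [-0.69, 1.73], [-1.03, 1.25], [-2.08, 2.16], [-1.42, 1.45], [-3.14, 3.14]. Speed limits (rad/s): [2.39, 2.39, 3.01, 3.14, 3.14, 3.14].

INTERFACE

Orientations are given as a unit quaternion [x, y, z, w].
In Python, from station import r, read_camera, camera_params, job, nets gives the robot as it stands.
- The arm moves only by the tool play_rows, never from a script. Its argument "increments" is a list that holds one entry, the list of rows, each a list of 4 numbers: the shift along the tool's x, y, z in mm, then the turn about the tool's x in rad. In form: [[[dx, dy, dz, roll], ...]]. A call has 1 to 12 rows; each row shifts and turns the pose as measured when the row begins, along the tool's axes as they then stand; what a row does not reach is not made up. A row lasts 1/8 s, in which the tool goes at most 62.5 mm and 10.7 degrees, less where a joint would pass 70% of its speed; a pose out of reach is approached as far as the arm can. A call with a gripper value outside its range is refused whole. "claw" is the gripper's target within -1 to 1 (shut at 1, half-way at 0, fully open at -1), set as the call begins (left out, the last holds). The fingers move at their own pace and stop on an object; the grip force is fixed at half the most. Time passes only in rows, so rows that do not move let the fingers close. It gives the time, the measured TCP pose, the force and the opening at its end, in the units of the state.
- r.read_state(): the state, without advancing time (a new reading comes with each control period).
- read_camera(name): name is "scene" or "side" or "wrist"; returns the picture (384x512x3 uint8, red, green, blue); there is no depth.
- camera_params(name): a dict with "camera_matrix" (3x3 intrinsics, pixels), "D" ([k1, k2, p1, p2, k3] as OpenCV has them; the pictures are not rectified), "extrinsics" (4x4, takes a point from camera to world coordinates). Camera axes: x right, y down, z forward; pixel columns grow to the right and rows downward; lengths in mm; the calibration is good to about 2 mm. A picture is of the moment at which its call begins: read the wrist's pose just before it. camera_params takes no time and is no camera call; for the wrist camera it gives the pose at the moment of the call.
- job.close_job(): hands the job in, once; it reports no verdict.
Trained networks look in the newest picture that a camera, given by its name, has taken for a name from the list of things; names that differ only in an ending like _2 or _b are one class to them, and where a whole thing is asked for, a point or a joint stands for the part that bears it (a point fixed in the world has none). Each returns a list of dicts, best first, with "p" (0 to 1); they miss things now and then, are a little off and sometimes report something else, mostly with a low value. They report only what shows in the picture. A call takes as long as a camera call.
- nets.search_frame(thing, camera): "bbox" ([centre column, centre row, width, height] in pixels, round what is visible of it).
The state is a dict: "t": time; "joint_pos": joint angles; "joint_velocities": joint speeds; "effort": joint torques, N m; "ee_pos": TCP position; "eef_rot": TCP orientation; "ft_force": force on the tool from outside, world axes, zero at the start; "torque": the same for the moment, N m; "width": finger opening in mm.
Only numpy, scipy, OpenCV 4.12 (cv2) and the standard library are available. Lean on these libraries where they do the work, as an engineer would, in place of code of your own. Each camera call takes 0.05 s, during which the arm holds its last target.

## Working session

There is one attempt and no reset: what is moved stays moved. The work goes in short steps, Python scripts to look and compute and a tool call to move; the robot and the scene stay as the last step left them, time stands still between calls to the robot, and variables do not carry over. Pictures are saved under pics/ and viewed, and the job is handed in when it is done.

Besides the shell and the picture viewer there is one more tool, called after "Call:" as a command line: name --argument value ..., lists and objects as JSON in quotes. play_rows: Moves the arm, as the interface text tells. Its arguments: {"type":"object","properties":{"increments":{"type":"array"},"claw":{"type":"number"}},"required":["increments"]}

```bash
ls; mkdir -p pics
python3 - <<'E'
from station import r, read_camera, camera_params, job, nets
import cv2,numpy as np
s=r.read_state();print({k:np.round(v,3) for k,v in s.items()})
for c in ["scene","side","wrist"]:
    im=read_camera(c);cv2.imwrite(f"pics/a_{c}.png",im[:,:,::-1])
    p=camera_params(c);print(c,np.round(p["camera_matrix"],1).tolist(),p["D"],np.round(p["extrinsics"],3).tolist())
    if c!="wrist":
        for n in ["left_bracket_mid","right_bracket_mid","short_packing_mid","long_packing_mid","blue_tray","yellow_tray","sanding_block"]:
            print(n,[(round(d["p"],2),np.round(d["bbox"]).tolist()) for d in nets.search_frame(n,c)][:3])
E
```

```text
pics
{'t': np.float64(0.0), 'joint_pos': array([ 1.192,  0.314, -0.048,  1.21 ,  0.   ,  1.571]), 'joint_velocities': array([ 0.001, -0.001,  0.002,  0.001, -0.001, -0.001]), 'effort': array([-2.0000e-03, -5.3959e+01,  3.3975e+01,  1.9000e-02, -0.0000e+00,
       -0.0000e+00]), 'ee_pos': array([221.674, 556.953, 238.443]), 'eef_rot': array([-0.397,  0.586,  0.397,  0.585]), 'ft_force': array([ 0.259,  0.246, -0.448]), 'torque': array([ 0.002, -0.005, -0.035]), 'width': np.float64(85.199)}
scene [[422.8, 0.0, 258.7], [0.0, 422.8, 192.7], [0.0, 0.0, 1.0]] [0.02923061 0.         0.         0.         0.        ] [[0.889, -0.304, 0.341, 102.084], [-0.457, -0.616, 0.642, -791.175], [0.015, -0.727, -0.687, 878.525], [0.0, 0.0, 0.0, 1.0]]
left_bracket_mid [(0.48, [197.0, 139.0, 26.0, 12.0])]
right_bracket_mid [(0.79, [253.0, 258.0, 23.0, 30.0])]
short_packing_mid [(0.88, [286.0, 286.0, 22.0, 21.0])]
long_packing_mid []
blue_tray [(0.91, [245.0, 138.0, 58.0, 27.0])]
yellow_tray [(0.72, [326.0, 253.0, 87.0, 55.0])]
sanding_block [(0.57, [356.0, 302.0, 47.0, 37.0])]
side [[451.7, 0.0, 253.8], 
[... 200 characters left out ...]
, [0.0, 0.0, 0.0, 1.0]]
left_bracket_mid [(0.9, [271.0, 328.0, 26.0, 29.0])]
right_bracket_mid [(0.62, [284.0, 167.0, 26.0, 18.0])]
short_packing_mid [(0.68, [270.0, 142.0, 16.0, 14.0])]
long_packing_mid [(0.72, [293.0, 286.0, 28.0, 26.0]), (0.47, [271.0, 329.0, 29.0, 30.0])]
blue_tray [(0.67, [224.0, 296.0, 69.0, 42.0])]
yellow_tray [(0.65, [230.0, 154.0, 58.0, 29.0])]
sanding_block [(0.67, [237.0, 121.0, 22.0, 18.0]), (0.65, [284.0, 169.0, 20.0, 16.0])]
wrist [[315.7, 0.0, 259.0], [0.0, 315.7, 195.2], [0.0, 0.0, 1.0]] [0.00753444 0.         0.         0.         0.        ] [[0.37, 0.89, 0.268, 152.886], [0.929, -0.354, -0.106, 585.586], [0.0, 0.288, -0.958, 373.258], [0.0, 0.0, 0.0, 1.0]]
```

Run:
```python
import cv2
for n,(x0,y0,x1,y1) in dict(scene=(140,90,420,350),side=(160,90,360,370)).items():
    im=cv2.imread(f"pics/a_{n}.png")[y0:y1,x0:x1]
    f=min(800/im.shape[1],600/im.shape[0]);cv2.imwrite(f"pics/a2_{n}.png",cv2.resize(im,None,fx=f,fy=f,interpolation=cv2.INTER_CUBIC)); print(f)
```

```text
2.3076923076923075
2.142857142857143
```

View pics/a_scene.png

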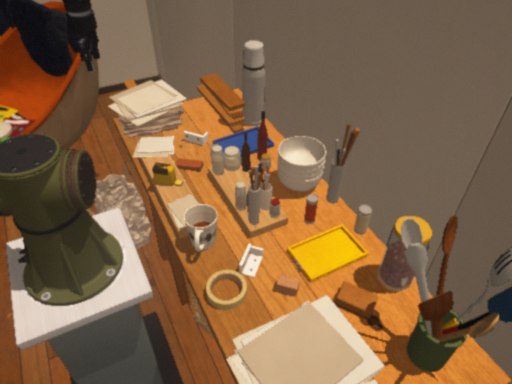

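View pics/a_wrist.png

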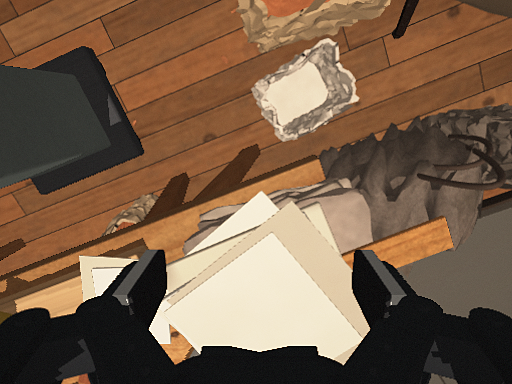

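View pics/a2_scene.png

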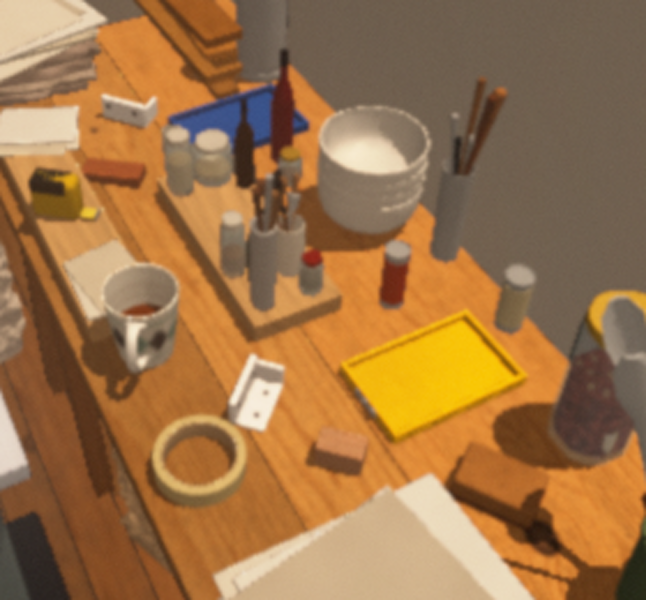

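View pics/a2_side.png

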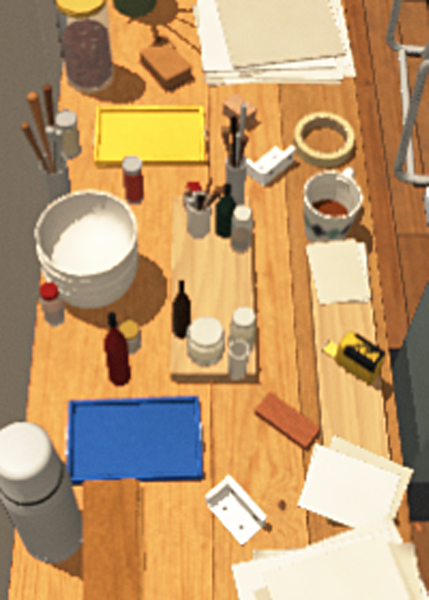

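```bash
cat > h.py <<'E'
from station import r, read_camera, camera_params, job, nets
import cv2,numpy as np
from scipy.spatial.transform import Rotation as R
def ray(c,px,z,p=None):
    p=p or camera_params(c)
    u=cv2.undistortPoints(np.array(px,float).reshape(-1,1,2),np.array(p["camera_matrix"]),np.array(p["D"],float)).reshape(-1,2)
    E=np.array(p["extrinsics"]);d=np.c_[u,np.ones(len(u))]@E[:3,:3].T;o=E[:3,3]
    return o+d*((z-o[2])/d[:,2])[:,None]
def proj(c,P,p=None):
    p=p or camera_params(c);E=np.linalg.inv(np.array(p["extrinsics"]))
    P=np.array(P,float).reshape(-1,3)
    rv=cv2.Rodrigues(E[:3,:3])[0]
    return cv2.projectPoints(P,rv,E[:3,3],np.array(p["camera_matrix"]),np.array(p["D"],float))[0].reshape(-1,2)
def up(a,x0,y0,x1,y1,name):
    im=a[y0:y1,x0:x1];f=min(800/im.shape[1],600/im.shape[0]);cv2.imwrite(name,cv2.resize(im,None,fx=f,fy=f,interpolation=cv2.INTER_CUBIC)[:,:,::-1]);print(name,"scale",round(f,3))
def st():
    s=r.read_state();q=R.from_quat(s["eef_rot"]).as_matrix()
    print("t",round(float(s["t"]),2),"pos",np.round(s["ee_pos"],1),"X",np.round(q[:,0],3),"Y",np.round(q[:,1],3),"Z",np.round(q[:,2],3),"w",round(float(s["width"]),1),"F",np.round(s["ft_force"],1),"j",np.round(s["joint_pos"],2));return s
E
python3 - <<'E'
from h import *
f=2.142857
def S(*a): return [(x/f+160,y/f+90) for x,y in a]
print("blue outer TL TR BR BL rim16",ray("side",S((68,400),(202,398),(202,478),(70,480)),16).round())
print("yellow",ray("side",S((96,106),(206,107),(207,163),(95,163)),16).round())
print("leftbr base",ray("side",S((238,510)),10).round())
print("rightbr",ray("side",S((272,165)),10).round())
print("long",ray("side",S((287,420)),18).round())
print("short",ray("side",S((240,112)),30).round(),ray("scene",[(286,286)],20).round())
print("sand",ray("side",S((165,62)),29).round())
# heights: dark bottles tops etc via scene/side triangulation
for nm,ps,pc in [("wine top",S((112,318))[0],(140+284/2.3077,90+52/2.3077)),("brush pot",S((240,105))[0],(140+283/2.3077,90+172/2.3077)),("thermos",S((20,430))[0],(254,42)),("bowl",S((90,205))[0],(140+375/2.3077,90+115/2.3077)),("black bottle",S((181,284))[0],(140+243/2.3077,90+100/2.3077))]:
    best=min((np.linalg.norm((ray("side",[ps],z)-ray("scene",[pc],z))[0]),z) for z in range(0,400,5));print(nm,best,ray("side",[ps],best[1]).round())
st()
E
```

```text
blue outer TL TR BR BL rim16 [[689. 217.  16.]
 [507. 214.  16.]
 [507. 326.  16.]
 [678. 329.  16.]]
yellow [[ 680. -309.   16.]
 [ 497. -308.   16.]
 [ 496. -191.   16.]
 [ 675. -190.   16.]]
leftbr base [[461. 366.  10.]]
rightbr [[ 392. -192.   10.]]
long [[392. 246.  18.]]
short [[ 442. -286.   30.]] [[ 439. -307.   20.]]
sand [[ 567. -398.   29.]]
wine top (np.float64(5.226402477268192), 175) [[621. 177. 175.]]
brush pot (np.float64(13.899231773685214), 245) [[ 456. -113.  245.]]
thermos (np.float64(2.6164262966422647), 300) [[698. 376. 300.]]
bowl (np.float64(2.407635441670798), 175) [[658.   5. 175.]]
black bottle (np.float64(4.703371619897287), 160) [[535. 119. 160.]]
t 0.85 pos [221.9 557.4 239.3] X [ 0.  0. -1.] Y [-0.929  0.37  -0.   ] Z [0.37  0.929 0.   ] w 85.2 F [-0.1  0.3  0.3] j [ 1.19  0.31 -0.05  1.21 -0.    1.57]
```

Call:
play_rows --increments '[[[-9,-36,-20,0],[-9,-36,-20,0],[-9,-36,-20,0],[-9,-36,-20,0],[-9,-36,-20,0],[-9,-36,-20,0],[-9,-36,-20,0],[-9,-36,-20,0],[0,0,0,0],[0,0,0,0]]]' --claw -1

```text
t: 2.1
ee_pos: [436.7, 295.5, 313.7]
eef_rot: [-0.398, 0.584, 0.397, 0.586]
ft_force: [-0.2, 0.6, -0.3]
width: 85.4
```

Run:
```python
from h import *
st();im=read_camera("wrist");cv2.imwrite("pics/b_wrist.png",im[:,:,::-1]);np.save("b.npy",im);import pickle;pickle.dump(camera_params("wrist"),open("b.pkl","wb"))
for n in ["left_bracket_mid","right_bracket_mid","long_packing_mid","blue_tray"]:
    print(n,[(round(d["p"],2),np.round(d["bbox"]).tolist()) for d in nets.search_frame(n,"wrist")][:3])
```

```text
t 2.1 pos [436.7 295.5 313.7] X [ 0.002  0.001 -1.   ] Y [-0.93   0.368 -0.002] Z [0.368 0.93  0.002] w 85.4 F [-0.2  0.6 -0.3] j [ 0.6   0.15 -0.08  1.33 -0.    0.97]
left_bracket_mid [(0.85, [312.0, 157.0, 47.0, 63.0])]
right_bracket_mid []
long_packing_mid [(0.74, [210.0, 142.0, 44.0, 64.0])]
blue_tray [(0.69, [279.0, 258.0, 113.0, 123.0]), (0.6, [208.0, 140.0, 40.0, 65.0])]
```

View pics/b_wrist.png

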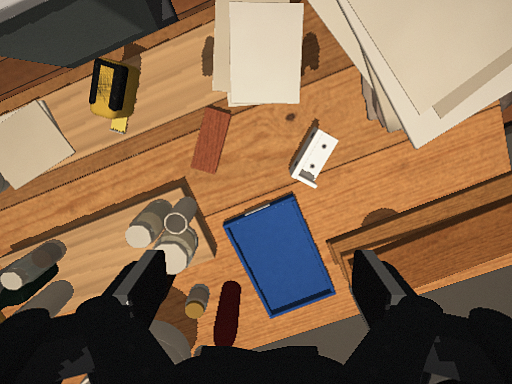

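Run:
```python
from h import *
im=np.load("b.npy");up(im,180,95,360,230,"pics/b2.png");up(im,200,180,360,330,"pics/b3.png")
```

```text
pics/b2.png scale 4.444
pics/b3.png scale 4.0
```

View pics/b2.png

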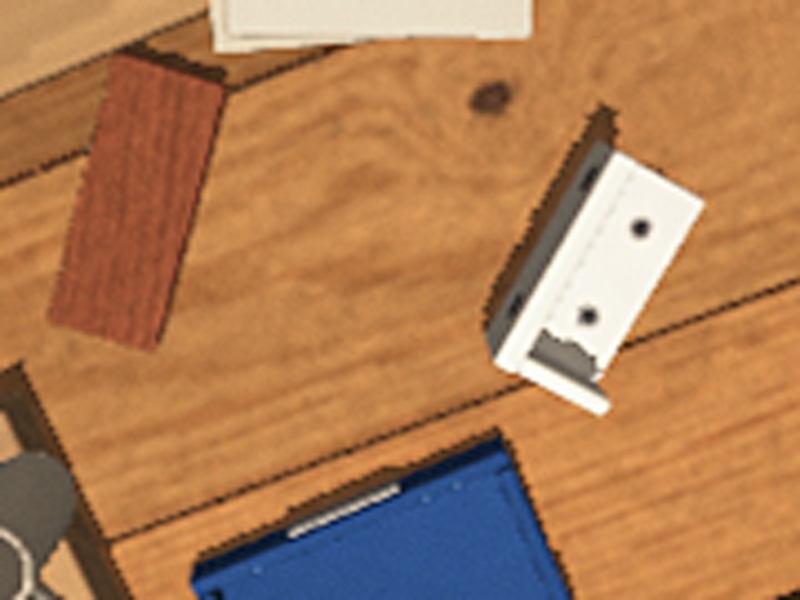

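View pics/b3.png

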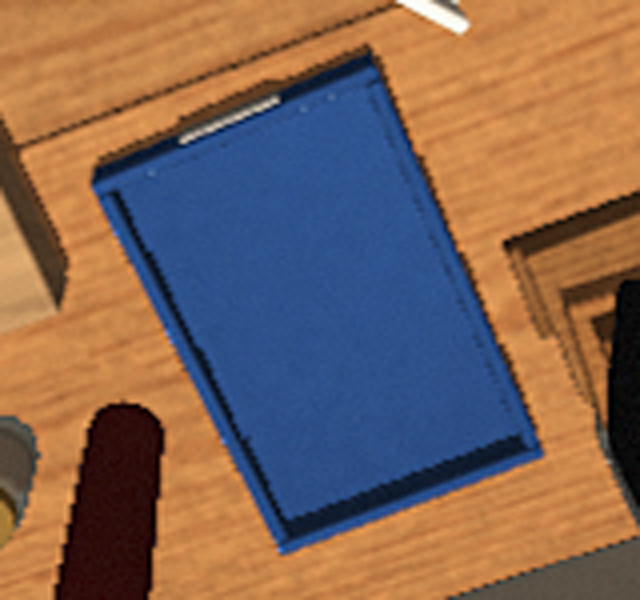

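Run:
```python
from h import *
import pickle;p=pickle.load(open("b.pkl","rb"))
def c(pts,f,ox,oy,z): return ray("wrist",[(x/f+ox-.4,y/f+oy-.4) for x,y in pts],z,p)
w=c([(612,150),(495,362)],4.444,180,95,36);print("wall",w.round(1),np.linalg.norm(w[0]-w[1]))
d=(w[0]-w[1])/np.linalg.norm(w[0]-w[1]);print("dir +x of bracket",d, np.degrees(np.arctan2(d[1],d[0])))
b=c([(704,204),(606,410)],4.444,180,95,4);print("base far",b.round(1))
ck=c([(606,408)],4.444,180,95,30);print("cheek end top30",ck.round(1))
L=c([(120,52),(228,88),(157,352),(48,320)],4.444,180,95,18);print("long",L.round(1),L.mean(0).round(1),np.linalg.norm(L-np.roll(L,-1,0),axis=1).round(1))
e=(L[0]+L[1]-L[2]-L[3]);print(np.degrees(np.arctan2(e[1],e[0])))
T=c([(95,180),(372,60),(540,455),(283,550)],4,200,180,16);print("tray",T.round(1),T.mean(0).round(1),np.linalg.norm(T-np.roll(T,-1,0),axis=1).round(1))
e=(T[2]+T[3]-T[0]-T[1]);print(np.degrees(np.arctan2(e[1],e[0])))
```

```text
wall [[427.9 380.7  36. ]
 [474.4 328.1  36. ]] 70.24626370938466
dir +x of bracket [-0.66257636  0.74899437  0.        ] 131.496657739214
base far [[459.1 406.8   4. ]
 [511.4 356.8   4. ]]
cheek end top30 [[502.3 355.1  30. ]]
long [[350.4 257.4  18. ]
 [371.5 283.   18. ]
 [437.2 230.9  18. ]
 [415.4 203.5  18. ]] [393.6 243.7  18. ] [33.1 83.8 35.  84.4]
140.9404327647517
tray [[512.  211.   16. ]
 [506.1 321.3  16. ]
 [683.4 327.7  16. ]
 [687.4 217.8  16. ]] [597.2 269.5  16. ] [110.4 177.5 110.  175.6]
2.1444911352469447
```

Call:
play_rows --increments '[[[30,0,0,0.118],[30,0,0,0.118],[30,0,0,0.118],[30,0,0,0.118],[0,0,0,0],[0,0,0,0]]]' --claw -0.2

```text
t: 3.1
ee_pos: [434.6, 300.0, 191.5]
eef_rot: [-0.248, 0.661, 0.249, 0.663]
ft_force: [0.7, 1.0, 0.7]
width: 51.1
```

```bash
cat >> h.py <<'E'
def go(x,y,z,yaw=None):
    s=st();q=R.from_quat(s["eef_rot"]).as_matrix()
    d=np.array([x,y,z])-s["ee_pos"];zy=np.degrees(np.arctan2(q[1,2],q[0,2]))
    print("yaw",round(zy,2),"tool delta",np.round(q.T@d,1),"norm",round(np.linalg.norm(d)))
    if yaw is not None:
        dy=(yaw-zy+90)%180-90;print("roll",round(-np.radians(dy),4))
        q2=R.from_euler("z",dy,degrees=True).as_matrix()@q;print("delta after roll",np.round(q2.T@d,1))
    return s
def shot(n):
    import pickle
    im=read_camera("wrist");p=camera_params("wrist");np.save(n+".npy",im);pickle.dump(p,open(n+".pkl","wb"));cv2.imwrite(f"pics/{n}.png",im[:,:,::-1]);return im
E
python3 - <<'E'
from h import *
go(456,354,17,41.5);im=shot("c")
# predicted wall top outline
u=np.array([-.6626,.749]);v=np.array([-.749,-.6626]);m=np.array([466.1,367.7])
P=[[*(m+36*a*u+b*v),36] for a,b in [(-1,20),(1,20),(1,12),(-1,12)]]
print(proj("wrist",P).round(1).tolist())
up(im,200,80,400,230,"pics/c2.png")
E
```

```text
t 3.1 pos [434.6 300.  191.5] X [ 0.003  0.002 -1.   ] Y [-0.658  0.753 -0.001] Z [0.753 0.658 0.004] w 51.1 F [0.7 1.  0.7] j [ 0.6   0.2  -0.31  1.06 -0.    1.46]
yaw 41.17 tool delta [174.6  26.7  50.9] norm 184
roll -0.0057
delta after roll [174.6  26.4  51.1]
[[309.2, 188.4], [312.5, 110.1], [321.5, 110.0], [317.6, 188.4]]
pics/c2.png scale 4.0
```

View pics/c.png

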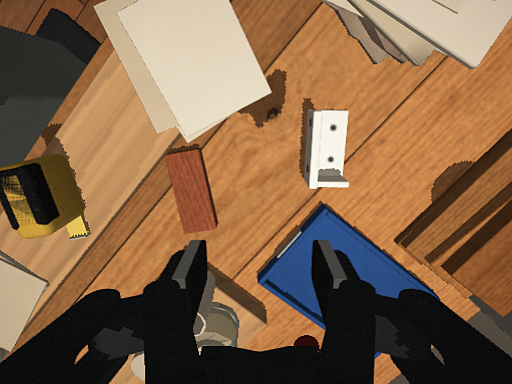

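Call:
play_rows --increments '[[[25,13,26,0],[25,13,25,0],[40,0,0,0],[40,0,0,0],[0,0,0,0],[0,0,0,0]]]'

```text
t: 3.9
ee_pos: [464.2, 361.2, 69.5]
eef_rot: [-0.249, 0.654, 0.253, 0.668]
ft_force: [0.5, 0.4, 0.4]
width: 51.2
```

Run:
```python
from h import *
go(456,354,17,41.5);im=shot("d")
```

```text
t 3.9 pos [464.2 361.2  69.5] X [ 0.017  0.013 -1.   ] Y [-0.664  0.748 -0.002] Z [0.748 0.663 0.021] w 51.2 F [0.5 0.4 0.4] j [ 0.66  0.4  -0.34  0.81 -0.    1.51]
yaw 41.57 tool delta [ 52.2   0.1 -12. ] norm 54
roll 0.0013
delta after roll [ 52.2   0.1 -12. ]
```

View pics/d.png

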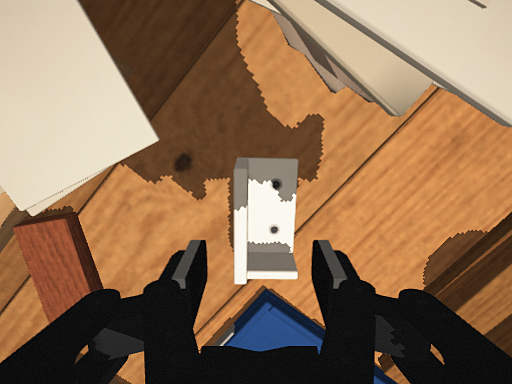

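Call:
play_rows --increments '[[[0,0,-12,0],[17,0,0,0],[17,0,0,0],[17,0,0,0],[0,0,0,0],[0,0,0,0]]]'

```text
t: 4.7
ee_pos: [456.8, 354.0, 17.7]
eef_rot: [-0.248, 0.652, 0.253, 0.67]
ft_force: [0.0, -0.0, 0.3]
width: 51.5
```

Run:
```python
from h import *
go(456,354,17,41.5);im=shot("e")
```

```text
t 4.7 pos [456.8 354.   17.7] X [ 0.02   0.015 -1.   ] Y [-0.663  0.748 -0.002] Z [0.748 0.663 0.025] w 51.5 F [ 0.  -0.   0.3] j [ 0.66  0.44 -0.42  0.69 -0.    1.5 ]
yaw 41.57 tool delta [ 0.6  0.5 -0.6] norm 1
roll 0.0012
delta after roll [ 0.6  0.5 -0.6]
```

View pics/e.png

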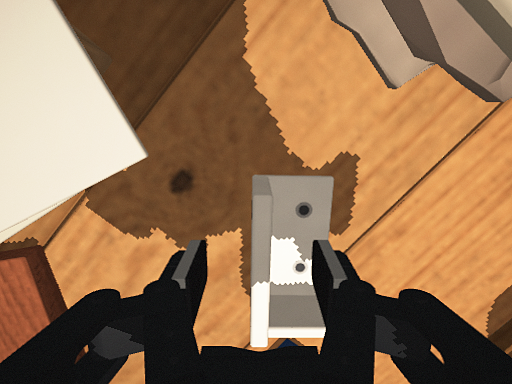

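Call:
play_rows --increments '[[[0,0,0,0],[0,0,0,0],[0,0,0,0],[0,0,0,0],[0,0,0,0],[0,0,0,0],[0,0,0,0],[0,0,0,0]]]' --claw 1

```text
t: 5.75
ee_pos: [457.3, 354.4, 18.8]
eef_rot: [-0.248, 0.652, 0.253, 0.67]
ft_force: [-0.0, -0.7, -1.2]
width: 7.3
```

Call:
play_rows --increments '[[[-20,0,0,0],[-20,0,0,0],[-20,0,0,0],[0,0,0,0],[0,0,0,0]]]'

```text
t: 6.38
ee_pos: [455.0, 352.6, 78.6]
eef_rot: [-0.249, 0.653, 0.253, 0.669]
ft_force: [0.0, -0.5, -1.1]
width: 6.6
```

Run:
```python
from h import *
go(556,257,120,92.1);im=shot("f")
```

```text
t 6.38 pos [455.  352.6  78.6] X [ 0.019  0.014 -1.   ] Y [-0.663  0.748 -0.002] Z [0.748 0.663 0.024] w 6.6 F [ 0.  -0.5 -1.1] j [ 0.66  0.36 -0.37  0.82 -0.    1.5 ]
yaw 41.57 tool delta [ -40.8 -138.7   13.1] norm 145
roll -0.8819
delta after roll [-43.6 -97.6 -98.2]
```

View pics/f.png

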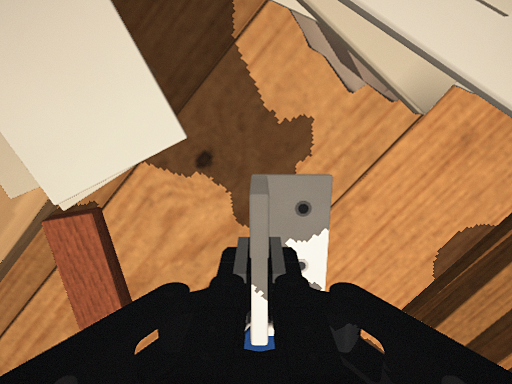

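Call:
play_rows --increments '[[[-8,0,0,-0.147],[-8,0,0,-0.147],[-8,0,0,-0.147],[-8,0,0,-0.147],[-8,0,0,-0.147],[-8,0,0,-0.147],[0,-33,-34,0],[0,-33,-34,0],[0,-33,-34,0],[0,0,0,0],[0,0,0,0]]]'

```text
t: 7.8
ee_pos: [556.8, 251.5, 115.8]
eef_rot: [-0.517, 0.48, 0.517, 0.485]
ft_force: [0.1, -0.1, -1.1]
width: 7.0
```

Run:
```python
from h import *
go(559,255,24,92.1);im=shot("g")
```

```text
t 7.8 pos [556.8 251.5 115.8] X [ 0.005  0.005 -1.   ] Y [-0.998 -0.069 -0.005] Z [-0.069  0.998  0.005] w 7.0 F [ 0.1 -0.1 -1.1] j [ 0.42  0.4  -0.21  0.95  0.    0.35]
yaw 93.96 tool delta [91.8 -2.   2.8] norm 92
roll 0.0325
delta after roll [91.8 -1.9  2.9]
```

View pics/g.png

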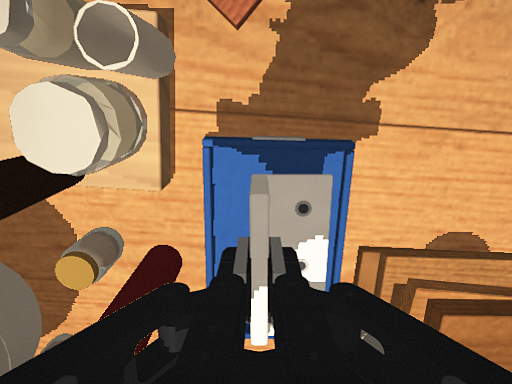

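Run:
```python
from h import *
import pickle;p=pickle.load(open("g.pkl","rb"))
print(ray("wrist",[(203,138),(354,141),(204,250),(344,250)],16,p).round(1))
```

```text
[[512.6 209.1  16. ]
 [507.1 319.8  16. ]
 [603.2 211.5  16. ]
 [595.5 325.6  16. ]]
```

Call:
play_rows --increments '[[[22,-1,1.5,0.015],[22,-1,1.5,0.015],[22,0,0,0],[15,0,0,0],[7,0,0,0],[0,0,0,0],[0,0,0,0]]]'

```text
t: 8.72
ee_pos: [556.0, 260.7, 26.4]
eef_rot: [0.512, -0.485, -0.511, -0.491]
ft_force: [0.0, -0.5, -2.0]
width: 7.0
```

Run:
```python
from h import *
go(559,255,25,92.1);im=shot("i")
```

```text
t 8.72 pos [556.  260.7  26.4] X [ 0.007  0.007 -1.   ] Y [-0.999 -0.047 -0.007] Z [-0.047  0.999  0.006] w 7.0 F [ 0.  -0.5 -2. ] j [ 0.44  0.49 -0.3   0.77  0.    0.39]
yaw 92.67 tool delta [ 1.4 -2.7 -5.8] norm 7
roll 0.01
delta after roll [ 1.4 -2.7 -5.8]
```

View pics/i.png

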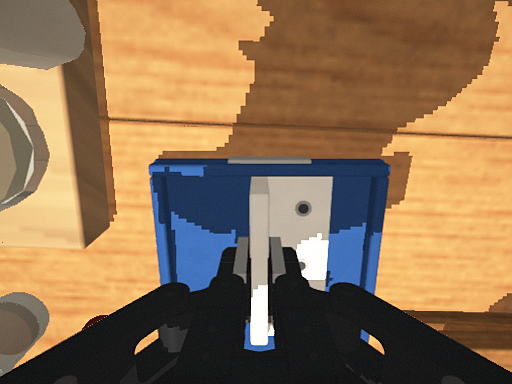

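Call:
play_rows --increments '[[[-3,-4,-3,0],[0,-5,-3,0],[2,0,0,0],[2.5,0,0,0],[0,0,0,0],[0,0,0,0]]]'

```text
t: 9.52
ee_pos: [566.5, 254.5, 25.8]
eef_rot: [0.511, -0.485, -0.511, -0.492]
ft_force: [-0.4, 0.1, -1.4]
width: 6.9
```

Run:
```python
from h import *
go(564,255,25,92.1)
```

```text
t 9.53 pos [566.5 254.5  25.8] X [ 0.007  0.007 -1.   ] Y [-0.999 -0.046 -0.008] Z [-0.046  0.999  0.007] w 6.9 F [-0.4  0.1 -1.4] j [ 0.42  0.5  -0.28  0.77  0.    0.37]
yaw 92.64 tool delta [0.8 2.4 0.6] norm 3
roll 0.0094
delta after roll [0.8 2.4 0.5]
```

Call:
play_rows --increments '[[[1.5,0,0,0],[0,0,0,0],[0,0,0,0]]]'

```text
t: 9.9
ee_pos: [566.5, 254.7, 24.9]
eef_rot: [0.512, -0.485, -0.511, -0.492]
ft_force: [0.2, 0.3, -0.3]
width: 6.9
```

Call:
play_rows --increments '[[[0,0,0,0],[0,0,0,0],[0,0,0,0],[0,0,0,0],[-15,0,0,0],[-30,0,0,0],[-50,0,0,0],[-50,0,0,0],[-50,0,0,0],[0,0,0,0],[0,0,0,0]]]' --claw 0.3

```text
t: 11.28
ee_pos: [565.1, 253.3, 231.8]
eef_rot: [0.512, -0.483, -0.511, -0.493]
ft_force: [1.4, -0.6, -0.7]
width: 29.9
```

Run:
```python
from h import *
go(393.6,243.7,120,50.9);im=shot("j")
```

```text
t 11.28 pos [565.1 253.3 231.8] X [ 0.012  0.009 -1.   ] Y [-0.999 -0.046 -0.012] Z [-0.046  0.999  0.009] w 29.9 F [ 1.4 -0.6 -0.7] j [ 0.42  0.34 -0.03  1.19  0.    0.37]
yaw 92.66 tool delta [109.7 173.1  -2.6] norm 205
roll 0.7288
delta after roll [ 109.3  128.4 -116.6]
```

View pics/j.png

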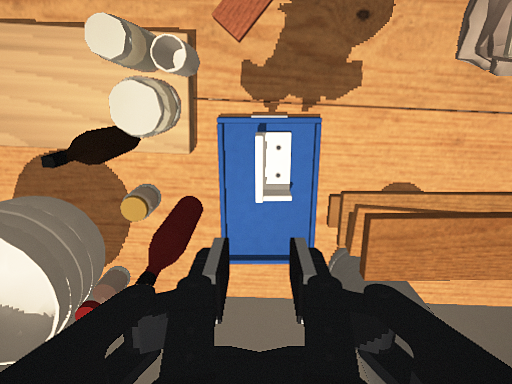

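Call:
play_rows --increments '[[[0,0,0,0.146],[0,0,0,0.146],[0,0,0,0.146],[0,0,0,0.146],[0,0,0,0.146],[25,43,-39,0],[25,43,-39,0],[25,43,-39,0],[0,0,0,0],[0,0,0,0]]]' --claw -0.3

```text
t: 12.58
ee_pos: [382.8, 243.4, 141.8]
eef_rot: [-0.294, 0.646, 0.296, 0.639]
ft_force: [-0.6, -0.1, 0.6]
width: 55.3
```

Run:
```python
from h import *
go(393.6,243.7,10,50.9);im=shot("k")
u=np.array([-.776,.6305]);v=np.array([.6305,.776]);m=np.array([393.6,243.7])
print(proj("wrist",[[*(m+42.5*a*u+17.5*b*v),18] for a,b in [(1,1),(1,-1),(-1,-1),(-1,1)]]).round().tolist())
```

```text
t 12.57 pos [382.8 243.4 141.8] X [-0.011 -0.002 -1.   ] Y [-0.759  0.651  0.006] Z [ 0.651  0.759 -0.009] w 55.3 F [-0.6 -0.1  0.6] j [ 0.56  0.12 -0.53  0.94  0.    1.27]
yaw 49.37 tool delta [131.7  -8.8   8.4] norm 132
roll -0.0268
delta after roll [131.7  -9.    8.2]
[[290.0, 152.0], [247.0, 153.0], [250.0, 248.0], [290.0, 247.0]]
```

View pics/k.png

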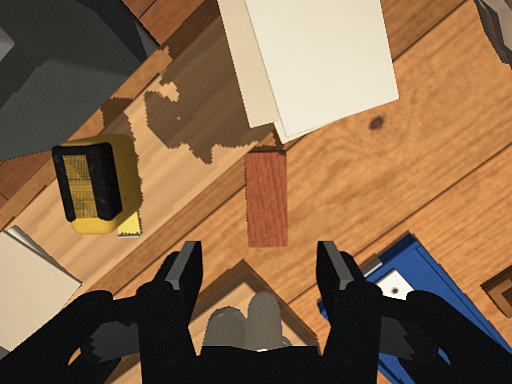

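Call:
play_rows --increments '[[[30,-4.5,4,-0.027],[30,-4.5,3.5,0],[30,0,0,0],[0,0,0,0],[0,0,0,0]]]'

```text
t: 13.25
ee_pos: [403.4, 246.2, 52.8]
eef_rot: [-0.302, 0.64, 0.304, 0.638]
ft_force: [-0.3, -0.2, 0.3]
width: 55.3
```

Run:
```python
from h import *
go(393.6,243.7,10,50.9);im=shot("l")
```

```text
t 13.25 pos [403.4 246.2  52.8] X [-0.003  0.002 -1.   ] Y [-0.774  0.633  0.004] Z [ 0.633  0.774 -0.001] w 55.3 F [-0.3 -0.2  0.3] j [ 0.55  0.24 -0.61  0.72  0.    1.23]
yaw 50.74 tool delta [42.8  5.8 -8.1] norm 44
roll -0.0028
delta after roll [42.8  5.8 -8.1]
```

View pics/l.png

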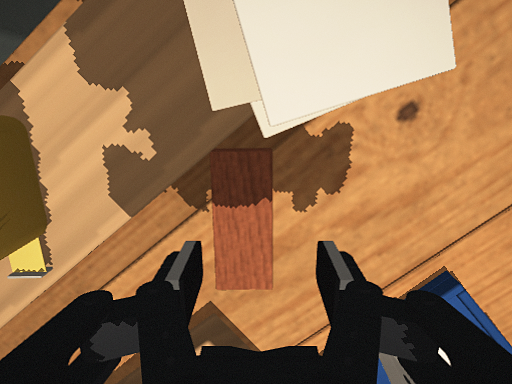

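Call:
play_rows --increments '[[[0,6,-8.5,0],[15,0,0,0],[15,0,0,0],[10,0,0,0],[0,0,0,0],[0,0,0,0]]]'

```text
t: 14.05
ee_pos: [393.5, 244.1, 11.8]
eef_rot: [-0.302, 0.639, 0.304, 0.639]
ft_force: [-0.3, 0.3, 0.4]
width: 55.3
```

Run:
```python
from h import *
go(393.6,243.7,10,50.9);im=shot("m")
```

```text
t 14.05 pos [393.5 244.1  11.8] X [-0.001  0.003 -1.   ] Y [-0.774  0.633  0.003] Z [0.633 0.774 0.002] w 55.3 F [-0.3  0.3  0.4] j [ 0.55  0.28 -0.67  0.61  0.    1.24]
yaw 50.76 tool delta [ 1.8 -0.3 -0.3] norm 2
roll -0.0025
delta after roll [ 1.8 -0.3 -0.3]
```

View pics/m.png

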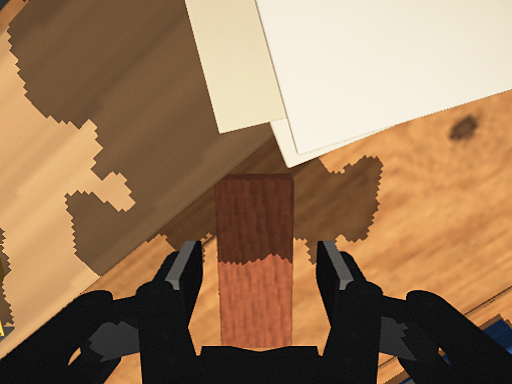

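Call:
play_rows --increments '[[[1,0,0,0],[0,0,0,0],[0,0,0,0],[0,0,0,0],[0,0,0,0],[0,0,0,0],[0,0,0,0]]]' --claw 1

```text
t: 14.98
ee_pos: [394.3, 244.6, 11.7]
eef_rot: [-0.302, 0.638, 0.304, 0.64]
ft_force: [-0.1, -0.2, -0.2]
width: 33.3
```

Call:
play_rows --increments '[[[-20,0,0,0],[-45,0,0,0],[-45,0,0,0],[-50,0,0,0],[-50,0,0,0],[-50,0,0,0],[-40,0,0,0],[0,0,0,0],[0,0,0,0]]]'

```text
t: 16.1
ee_pos: [392.6, 242.3, 319.9]
eef_rot: [-0.302, 0.639, 0.304, 0.639]
ft_force: [-0.8, -0.3, -0.7]
width: 33.1
```

Run:
```python
from h import *
go(400,0,320);im=shot("n")
up(read_camera("scene"),140,60,420,350,"pics/n_s.png")
```

```text
t 16.1 pos [392.6 242.3 319.9] X [-0.001  0.003 -1.   ] Y [-0.774  0.633  0.003] Z [0.633 0.774 0.001] w 33.1 F [-0.8 -0.3 -0.7] j [ 0.55  0.03 -0.21  1.33  0.    1.24]
yaw 50.76 tool delta [  -0.8 -159.  -183. ] norm 242
pics/n_s.png scale 2.069
```

View pics/n.png

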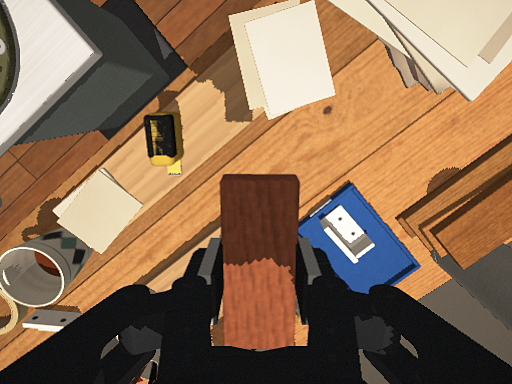

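View pics/n_s.png

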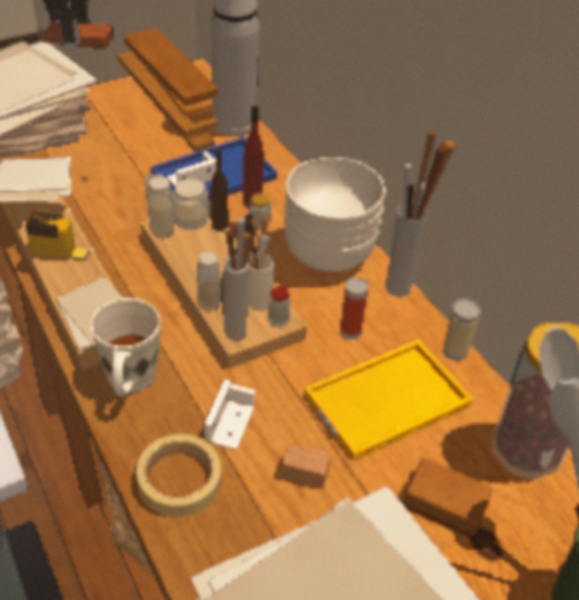

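Call:
play_rows --increments '[[[0,-16,-18,0],[0,-32,-37,0],[0,-32,-37,0],[0,-32,-37,0],[0,-32,-37,0],[0,-35,-21,0],[0,-35,-21,0],[0,-35,-21,0],[0,-35,-21,0],[0,-25,-15,0],[0,0,0,0],[0,0,0,0]]]'

```text
t: 17.7
ee_pos: [458.3, -169.9, 300.7]
eef_rot: [-0.298, 0.647, 0.309, 0.63]
ft_force: [0.3, 0.7, -0.2]
width: 33.4
```

Call:
play_rows --increments '[[[0,0,0,0.147],[0,0,0,0.147],[0,0,0,0.147],[0,0,0,0.147],[0,0,0,0.147],[0,0,0,0.147],[0,0,0,0],[0,0,0,0]]]'

```text
t: 18.7
ee_pos: [454.4, -160.8, 298.6]
eef_rot: [0.006, 0.719, -0.0, 0.695]
ft_force: [0.0, -0.4, -0.6]
width: 33.8
```

Run:
```python
from h import *
go(532,-250,120,0);im=shot("o")
```

```text
t 18.7 pos [ 454.4 -160.8  298.6] X [-0.034  0.008 -0.999] Y [0.009 1.    0.007] Z [ 0.999 -0.008 -0.034] w 33.8 F [ 0.  -0.4 -0.6] j [-0.34  0.1  -0.18  1.33 -0.    1.24]
yaw -0.47 tool delta [175.1 -89.9  84.4] norm 214
roll -0.0083
delta after roll [175.1 -90.5  83.7]
```

View pics/o.png

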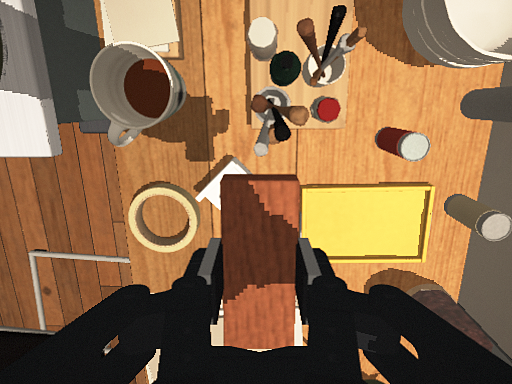

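Run:
```python
from h import *
import pickle;p=pickle.load(open("o.pkl","rb"));im=np.load("o.npy")
print(ray("wrist",[(302,187),(434,185),(428,262)],16,p).round(1))
up(im,290,120,512,280,"pics/o2.png")
```

```text
[[ 502.2 -197.8   16. ]
 [ 677.5 -195.    16. ]
 [ 685.5 -309.    16. ]]
pics/o2.png scale 3.604
```

View pics/o2.png

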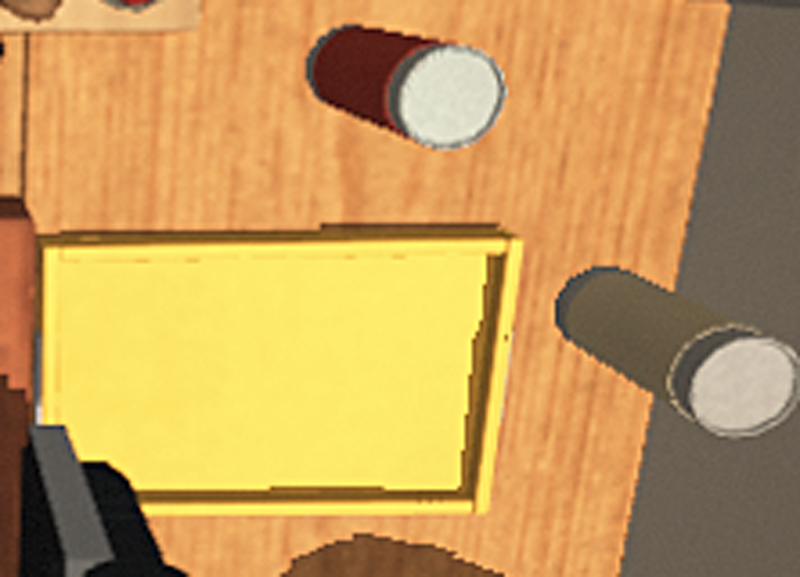

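Call:
play_rows --increments '[[[0,-31,30,0],[0,-31,30,0],[10,-31,30,0],[40,0,0,0],[40,0,0,0],[40,0,0,0],[40,0,0,0],[0,0,0,0],[0,0,0,0]]]'

```text
t: 19.88
ee_pos: [542.6, -255.7, 121.7]
eef_rot: [0.0, 0.718, 0.005, 0.696]
ft_force: [0.1, 0.3, 0.5]
width: 33.5
```

Run:
```python
from h import *
go(540,-252,18.5,1);im=shot("q")
```

```text
t 19.88 pos [ 542.6 -255.7  121.7] X [-0.031  0.007 -1.   ] Y [-0.006  1.     0.007] Z [ 1.     0.006 -0.031] w 33.5 F [0.1 0.3 0.5] j [-0.44  0.41 -0.19  1.   -0.01  1.13]
yaw 0.35 tool delta [103.2   3.    0.6] norm 103
roll -0.0113
delta after roll [103.2   3.    0.7]
```

View pics/q.png

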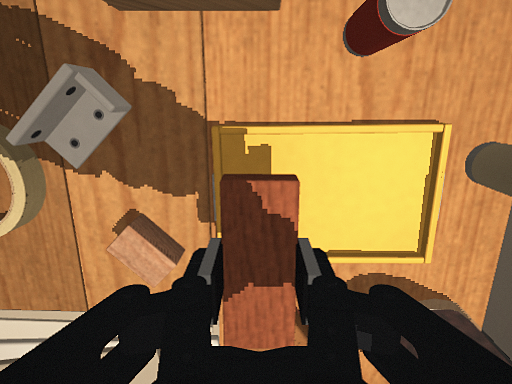

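Run:
```python
from h import *
import pickle;p=pickle.load(open("q.pkl","rb"))
print(ray("wrist",[(210,126),(451,124),(432,262)],16,p).round(1))
m=np.array([590,-251]);a=np.radians(1)
c,s=np.cos(a),np.sin(a);print(proj("wrist",[[m[0]+c*x-s*y,m[1]+s*x+c*y,16] for x,y in [(-89,57),(89,57),(89,-57)]],p).round())
```

```text
[[ 501.5 -199.2   16. ]
 [ 678.  -196.4   16. ]
 [ 682.1 -308.    16. ]]
[[208. 121.]
 [452. 118.]
 [430. 260.]]
```

Call:
play_rows --increments '[[[25,0.5,0.5,-0.011],[25,0.5,1,0],[25,0,0,0],[14,0,0,0],[7,0,0,0],[0,0,0,0],[0,0,0,0]]]'

```text
t: 20.8
ee_pos: [550.9, -258.2, 35.7]
eef_rot: [-0.007, 0.711, 0.006, 0.703]
ft_force: [0.4, -0.6, -0.8]
width: 33.4
```

Run:
```python
from h import *
go(541,-254,18,1);im=shot("q2")
```

```text
t 20.8 pos [ 550.9 -258.2   35.7] X [-0.013 -0.002 -1.   ] Y [-0.019  1.    -0.001] Z [ 1.     0.019 -0.013] w 33.4 F [ 0.4 -0.6 -0.8] j [-0.43  0.49 -0.28  0.81 -0.01  1.12]
yaw 1.1 tool delta [17.8  4.5 -9.6] norm 21
roll 0.0017
delta after roll [17.8  4.4 -9.6]
```

View pics/q2.png

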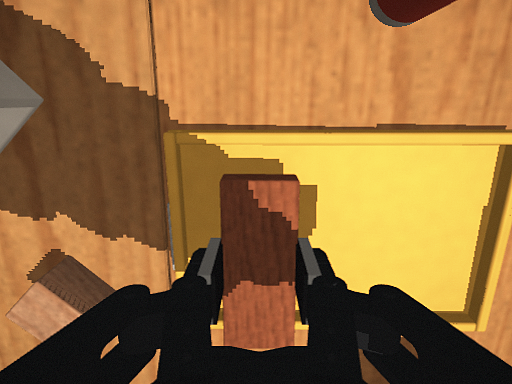

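Call:
play_rows --increments '[[[0,3.5,-9.5,0],[8,0,0,0],[6,0,0,0],[3,0,0,0],[0,0,0,0],[0,0,0,0]]]'

```text
t: 21.6
ee_pos: [540.5, -254.8, 18.1]
eef_rot: [-0.007, 0.711, 0.006, 0.703]
ft_force: [-0.2, 0.0, -0.5]
width: 33.5
```

Run:
```python
from h import *
go(541,-254,18,1);im=shot("q3")
```

```text
t 21.6 pos [ 540.5 -254.8   18.1] X [-0.012 -0.002 -1.   ] Y [-0.019  1.    -0.002] Z [ 1.     0.019 -0.012] w 33.5 F [-0.2  0.  -0.5] j [-0.44  0.49 -0.33  0.76 -0.01  1.11]
yaw 1.1 tool delta [0.1 0.8 0.5] norm 1
roll 0.0017
delta after roll [0.1 0.8 0.5]
```

View pics/q3.png

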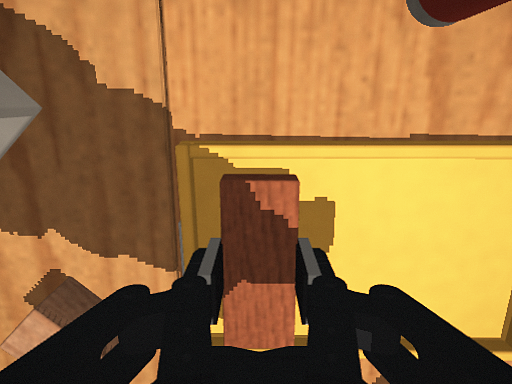

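Call:
play_rows --increments '[[[0,0,0,0],[0,0,0,0],[0,0,0,0],[-5,0,0,0],[-20,0,0,0],[-40,0,0,0],[-40,0,0,0],[-40,0,0,0],[0,0,0,0],[0,0,0,0]]]' --claw 0

```text
t: 22.9
ee_pos: [542.3, -254.5, 169.3]
eef_rot: [-0.008, 0.711, 0.006, 0.703]
ft_force: [0.3, 0.2, -1.6]
width: 42.8
```

Run:
```python
from h import *
go(541,-254,18,1);im=shot("s")
for n in ["right_bracket_mid","short_packing_mid"]:
    print(n,[(round(d["p"],2),np.round(d["bbox"]).tolist()) for d in nets.search_frame(n,"wrist")][:3])
```

```text
t 22.9 pos [ 542.3 -254.5  169.3] X [-0.011 -0.002 -1.   ] Y [-0.019  1.    -0.002] Z [ 1.     0.019 -0.011] w 42.8 F [ 0.3  0.2 -1.6] j [-0.44  0.35 -0.15  1.07 -0.01  1.12]
yaw 1.09 tool delta [151.3   0.8   0.4] norm 151
roll 0.0016
delta after roll [151.3   0.8   0.4]
right_bracket_mid [(0.63, [99.0, 110.0, 100.0, 88.0])]
short_packing_mid [(0.82, [160.0, 230.0, 62.0, 56.0]), (0.48, [98.0, 112.0, 103.0, 89.0])]
```

View pics/s.png

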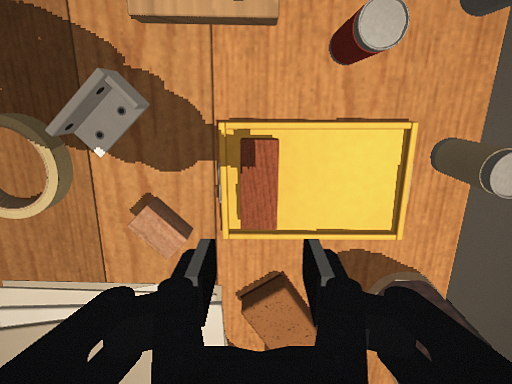

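Run:
```python
from h import *
up(np.load("s.npy"),30,50,210,185,"pics/s2.png");up(np.load("s.npy"),110,180,210,255,"pics/s3.png")
```

```text
pics/s2.png scale 4.444
pics/s3.png scale 8.0
```

View pics/s2.png

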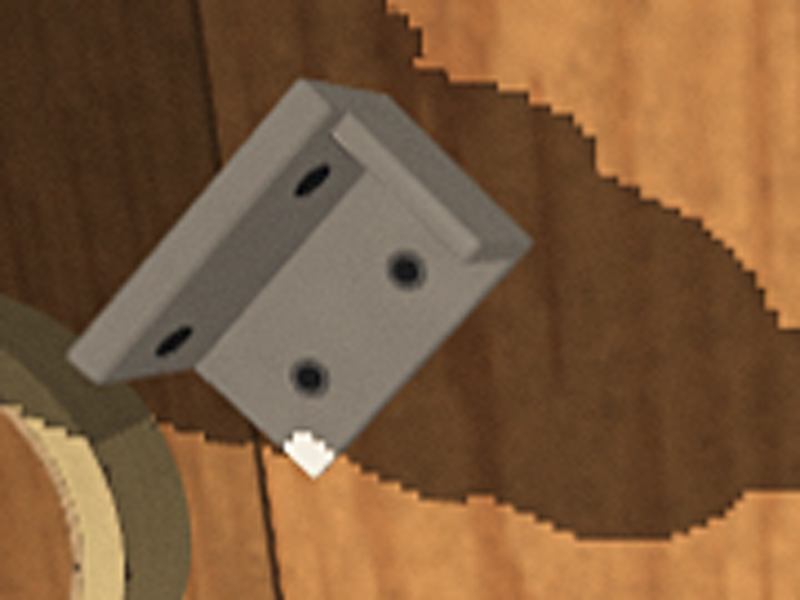

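View pics/s3.png

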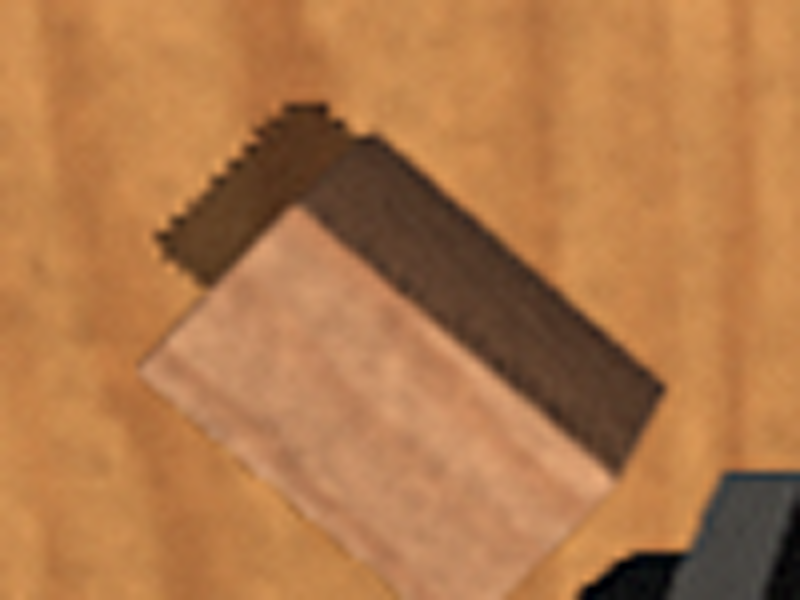

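Run:
```python
from h import *
import pickle;p=pickle.load(open("s.pkl","rb"))
def c(pts,f,ox,oy,z): return ray("wrist",[(x/f+ox-.4,y/f+oy-.4) for x,y in pts],z,p)
w=c([(303,80),(70,357)],4.444,30,50,36);print("wall",w.round(1),np.linalg.norm(w[0]-w[1]))
d=(w[0]-w[1])/np.linalg.norm(w[0]-w[1]);print("u",d.round(4),np.degrees(np.arctan2(d[1],d[0])))
v=np.array([-d[1],d[0],0]);print("mid",(w.mean(0)-20*v).round(1),"wallmid",(w.mean(0)-4*v).round(1))
m=(w.mean(0)-20*v)
b=c([(315,478),(532,240)],4.444,30,50,2);print("base",b.round(1),[((x-m)@d,(x-m)@v) for x in b])
S=c([(298,203),(138,365),(617,480)],8,110,180,30);print("short",S.round(1),((S[1]+S[2])/2).round(1),np.linalg.norm(S[0]-S[1]),np.linalg.norm(S[0]-S[2]),np.degrees(np.arctan2(*(S[2]-S[0])[1::-1])))
# mug rim top from side & scene & o wrist
po=pickle.load(open("o.pkl","rb"))
for nm,a,bb in [("mug rim center",(138,88),(140+125/2.069,60+327/2.069)),("mug rim near", (183,88),(140+160/2.069,60+320/2.069))]:
    q=min((np.linalg.norm((ray("wrist",[a],z,po)-ray("scene",[bb],z))[0]),z) for z in range(0,300,3));print(nm,q,ray("wrist",[a],q[1],po).round(),ray("scene",[bb],q[1]).round())
```

```text
wall [[ 411.2 -158.6   36. ]
 [ 361.  -208.    36. ]] 70.46741557548387
u [0.7122 0.702  0.    ] 44.587229405596176
mid [ 400.1 -197.6   36. ] wallmid [ 388.9 -186.2   36. ]
base [[ 386.6 -236.4    2. ]
 [ 437.9 -185.7    2. ]] [(np.float64(-36.861781497862424), np.float64(-18.182655521129455)), (np.float64(35.257441034748), np.float64(-18.07772464609287))]
short [[ 438.  -274.5   30. ]
 [ 417.6 -294.9   30. ]
 [ 472.9 -308.2   30. ]] [ 445.3 -301.6   30. ] 28.857365513479795 48.59763575051865 -44.033403974438606
mug rim center (np.float64(2.692658184577736), 87) [[320. -72.  87.]] [[319. -69.  87.]]
mug rim near (np.float64(1.7309920524090505), 81) [[366. -72.  81.]] [[364. -72.  81.]]
```

Call:
play_rows --increments '[[[0,0,-20,0.135],[0,0,0,0.135],[0,0,0,0.135],[0,0,0,0.135],[0,0,0,0.135],[0,0,0,0.135],[0,0,0,0],[0,0,0,0]]]' --claw -0.2

```text
t: 24.05
ee_pos: [515.8, -252.1, 159.3]
eef_rot: [0.278, 0.659, -0.282, 0.64]
ft_force: [-0.1, -0.2, -0.4]
width: 51.1
```

Run:
```python
from h import *
go(392,-183,110,-45.4)
```

```text
t 24.05 pos [ 515.8 -252.1  159.3] X [-0.027  0.005 -1.   ] Y [ 0.727  0.687 -0.016] Z [ 0.686 -0.727 -0.023] w 51.1 F [-0.1 -0.2 -0.4] j [-0.45  0.33 -0.21  1.06 -0.01  1.93]
yaw -46.63 tool delta [  53.   -41.7 -134.1] norm 150
roll -0.0215
delta after roll [  53.   -38.8 -135. ]
```

Call:
play_rows --increments '[[[10,-10,-32,-0.02],[10,-10,-34,0],[10,-10,-34,0],[10,-8,-30,0],[0,0,0,0],[0,0,0,0]]]'

```text
t: 24.8
ee_pos: [393.5, -184.0, 120.6]
eef_rot: [0.268, 0.663, -0.272, 0.644]
ft_force: [0.4, -0.3, 0.3]
width: 51.2
```

Run:
```python
from h import *
go(392,-183,17,-45.4);im=shot("v")
u=np.array([.7122,.702]);v=np.array([-.702,.7122]);m=np.array([400.1,-197.6])
print(proj("wrist",[[*(m+36*a*u+b*v),36] for a,b in [(1,20),(-1,20),(-1,12),(1,12)]]).round().tolist())
```

```text
t 24.8 pos [ 393.5 -184.   120.6] X [-0.027  0.005 -1.   ] Y [ 0.705  0.709 -0.015] Z [ 0.709 -0.705 -0.023] w 51.2 F [ 0.4 -0.3  0.3] j [-0.43  0.12 -0.58  0.9  -0.01  1.92]
yaw -44.85 tool delta [103.6   1.3   0.6] norm 104
roll 0.0096
delta after roll [103.6   1.2   0.6]
[[256.0, 161.0], [255.0, 254.0], [266.0, 254.0], [268.0, 162.0]]
```

View pics/v.png

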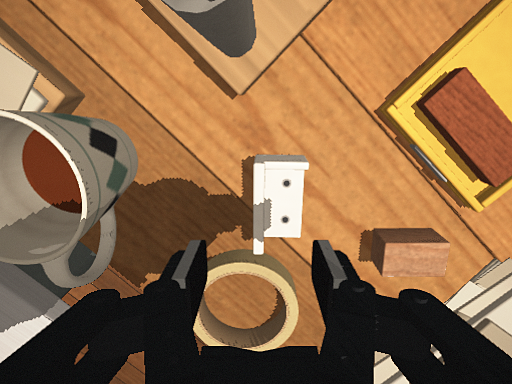

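Call:
play_rows --increments '[[[25,1,0,0.01],[25,0,-1,0],[20,0,0,0],[0,0,0,0],[0,0,0,0]]]'

```text
t: 25.48
ee_pos: [398.4, -185.7, 51.1]
eef_rot: [0.27, 0.66, -0.275, 0.645]
ft_force: [0.3, 0.0, -0.6]
width: 51.0
```

Run:
```python
from h import *
go(391,-182,17,-45.4);im=shot("v2")
u=np.array([.7122,.702]);v=np.array([-.702,.7122]);m=np.array([400.1,-197.6])
print(proj("wrist",[[*(m+36*a*u+b*v),36] for a,b in [(1,20),(-1,20),(-1,12),(1,12)]]).round().tolist())
```

```text
t 25.48 pos [ 398.4 -185.7   51.1] X [-0.021  0.002 -1.   ] Y [ 0.711  0.703 -0.013] Z [ 0.703 -0.711 -0.017] w 51.0 F [ 0.3  0.  -0.6] j [-0.43  0.2  -0.66  0.72 -0.01  1.93]
yaw -45.35 tool delta [34.2 -2.3 -7.3] norm 35
roll 0.0009
delta after roll [34.2 -2.3 -7.3]
[[241.0, 195.0], [243.0, 317.0], [257.0, 318.0], [257.0, 195.0]]
```

View pics/v2.png

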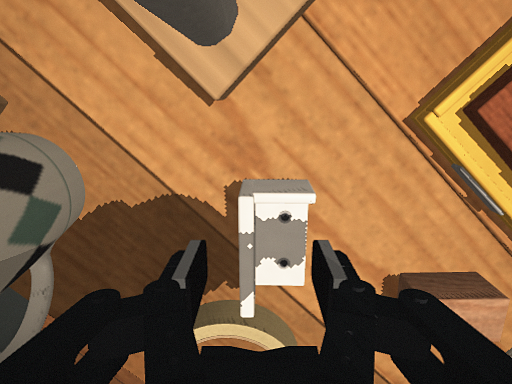

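Call:
play_rows --increments '[[[0,-2,-7.5,0],[12,0,0,0],[12,0,0,0],[9,0,0,0],[0,0,0,0],[0,0,0,0]]]'

```text
t: 26.28
ee_pos: [391.4, -181.8, 17.0]
eef_rot: [0.27, 0.659, -0.275, 0.646]
ft_force: [0.5, 0.5, -0.2]
width: 51.5
```

Run:
```python
from h import *
go(391,-182,17,-45.4);im=shot("v3")
```

```text
t 26.27 pos [ 391.4 -181.8   17. ] X [-0.019  0.002 -1.   ] Y [ 0.711  0.703 -0.013] Z [ 0.703 -0.711 -0.015] w 51.5 F [ 0.5  0.5 -0.2] j [-0.43  0.24 -0.72  0.63 -0.01  1.93]
yaw -45.34 tool delta [ 0.  -0.4 -0.1] norm 0
roll 0.0011
delta after roll [ 0.  -0.4 -0.1]
```

View pics/v3.png

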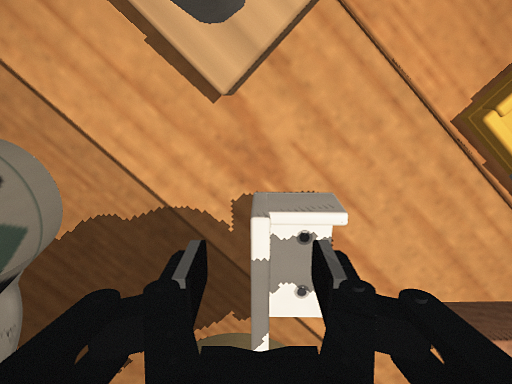

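Call:
play_rows --increments '[[[0,0,0,0],[0,0,0,0],[0,0,0,0],[0,0,0,0],[0,0,0,0],[0,0,0,0],[0,0,0,0]]]' --claw 1

```text
t: 27.2
ee_pos: [392.0, -182.2, 18.1]
eef_rot: [0.27, 0.658, -0.275, 0.646]
ft_force: [-0.3, -0.2, -0.2]
width: 6.9
```

Call:
play_rows --increments '[[[-20,0,0,0],[-40,0,0,0],[-40,0,0,0],[-30,0,0,0],[0,0,0,0.127],[0,0,0,0.127],[0,0,0,0.127],[0,0,0,0.127],[0,0,0,0.127],[0,0,0,0.127],[0,0,0,0],[0,0,0,0]]]'

```text
t: 28.7
ee_pos: [392.4, -181.1, 150.6]
eef_rot: [-0.496, -0.505, 0.506, -0.493]
ft_force: [-1.0, -0.9, -1.1]
width: 7.0
```

Run:
```python
from h import *
go(627,-237,120,-89);im=shot("w")
```

```text
t 28.7 pos [ 392.4 -181.1  150.6] X [-0.021  0.003 -1.   ] Y [ 1.    -0.004 -0.021] Z [-0.004 -1.    -0.003] w 7.0 F [-1.  -0.9 -1.1] j [-0.43  0.08 -0.55  0.96 -0.01  2.72]
yaw -90.22 tool delta [ 25.4 235.4  55. ] norm 243
roll -0.0213
delta after roll [ 25.4 234.1  60. ]
```

View pics/w.png

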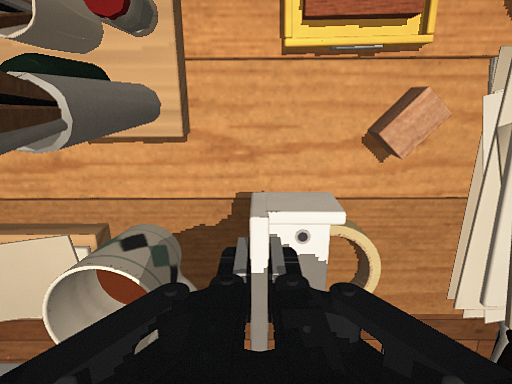

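Call:
play_rows --increments '[[[0,30,8,-0.021],[0,45,12,0],[0,45,12,0],[0,45,12,0],[0,45,10,0],[0,15,0,0],[0,0,0,0],[0,0,0,0]]]'

```text
t: 29.75
ee_pos: [623.3, -232.2, 142.7]
eef_rot: [0.488, 0.514, -0.498, 0.5]
ft_force: [-0.2, 0.0, -1.6]
width: 6.9
```

Run:
```python
from h import *
go(627,-237,24.5,-89);im=shot("x")
```

```text
t 29.75 pos [ 623.3 -232.2  142.7] X [-0.024  0.004 -1.   ] Y [ 0.999  0.027 -0.024] Z [ 0.027 -1.    -0.004] w 6.9 F [-0.2  0.  -1.6] j [-0.35  0.5   0.01  1.1  -0.    2.76]
yaw -88.45 tool delta [118.1   6.4   5.4] norm 118
roll 0.0096
delta after roll [118.1   6.4   5.3]
```

View pics/x.png

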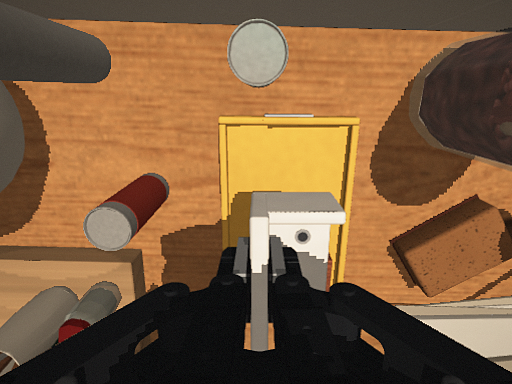

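Call:
play_rows --increments '[[[25,3,3,0],[25,2,2,0],[25,0,0,0],[14,0,0,0],[0,0,0,0],[0,0,0,0]]]'

```text
t: 30.55
ee_pos: [623.5, -237.5, 55.4]
eef_rot: [0.489, 0.513, -0.498, 0.501]
ft_force: [-0.5, -0.0, -1.0]
width: 6.8
```

Run:
```python
from h import *
go(627,-237,24.5,-89);im=shot("x2")
```

```text
t 30.55 pos [ 623.5 -237.5   55.4] X [-0.021  0.002 -1.   ] Y [ 0.999  0.027 -0.021] Z [ 0.026 -1.    -0.003] w 6.8 F [-0.5 -0.  -1. ] j [-0.36  0.57 -0.09  0.93 -0.01  2.75]
yaw -88.48 tool delta [30.8  4.2 -0.3] norm 31
roll 0.009
delta after roll [30.8  4.2 -0.4]
```

View pics/x2.png

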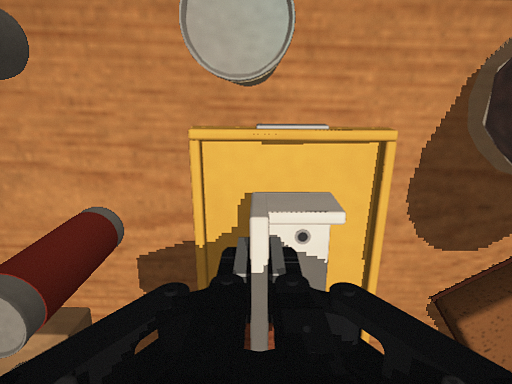

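Call:
play_rows --increments '[[[10,4,0,0.009],[10,0,0,0],[6,0,0,0],[4,0,0,0],[0,0,0,0],[0,0,0,0]]]'

```text
t: 31.35
ee_pos: [628.2, -237.6, 24.5]
eef_rot: [0.491, 0.51, -0.5, 0.499]
ft_force: [0.1, -0.6, -2.1]
width: 6.9
```

Run:
```python
from h import *
go(627,-237,24.5,-89);im=shot("x3")
```

```text
t 31.35 pos [ 628.2 -237.6   24.5] X [-0.02   0.002 -1.   ] Y [ 1.     0.017 -0.02 ] Z [ 0.017 -1.    -0.002] w 6.9 F [ 0.1 -0.6 -2.1] j [-0.36  0.61 -0.11  0.87 -0.01  2.77]
yaw -89.02 tool delta [ 0.  -1.2 -0.6] norm 1
roll -0.0003
delta after roll [ 0.  -1.2 -0.6]
```

View pics/x3.png

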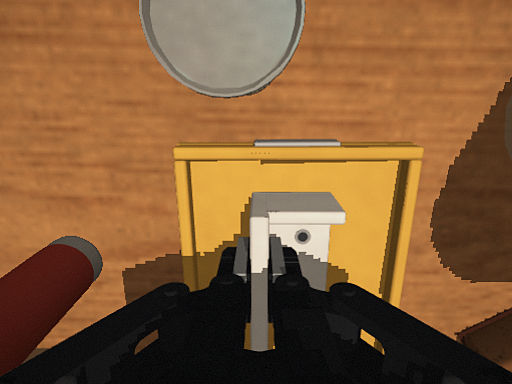

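Touching the floor; release to about 30 mm and rise.

Call:
play_rows --increments '[[[0,0,0,0],[0,0,0,0],[0,0,0,0],[0,0,0,0],[-15,0,0,0],[-30,0,0,0],[-45,0,0,0],[-45,0,0,0],[-30,0,0,0],[0,0,0,0],[0,0,0,0]]]' --claw 0.3

```text
t: 32.78
ee_pos: [632.3, -238.1, 201.3]
eef_rot: [0.492, 0.508, -0.499, 0.501]
ft_force: [0.5, 0.4, -0.5]
width: 29.4
```

Run:
```python
from h import *
go(445.3,-301.6,120,46);im=shot("y")
```

```text
t 32.77 pos [ 632.3 -238.1  201.3] X [-0.014 -0.    -1.   ] Y [ 1.     0.017 -0.014] Z [ 0.017 -1.    -0.   ] w 29.4 F [ 0.5  0.4 -0.5] j [-0.36  0.49  0.12  1.22 -0.01  2.77]
yaw -89.02 tool delta [  84.  -186.8   60.3] norm 214
roll 0.785
delta after roll [ 82.6 -89.2 175.5]
```

View pics/y.png

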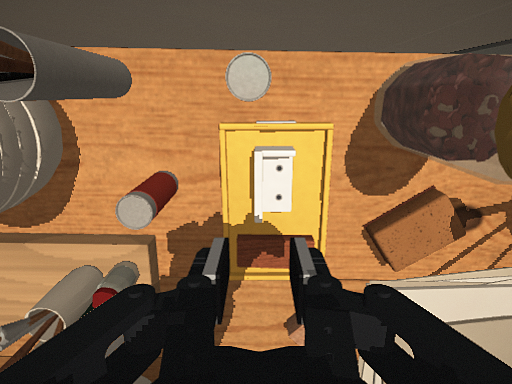

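Call:
play_rows --increments '[[[0,-20,6,0],[0,-37,12,0],[0,-37,12,0],[0,-37,12,0],[0,-37,12,0],[0,-15,4,0],[0,0,0,-0.147],[0,0,0,-0.147],[0,0,0,-0.147],[0,0,0,-0.147],[0,0,0,-0.147],[0,0,0,-0.147]]]' --claw -0.1

```text
t: 34.33
ee_pos: [441.0, -295.7, 190.0]
eef_rot: [0.223, 0.683, -0.222, 0.659]
ft_force: [-0.5, 0.5, -0.3]
width: 47.2
```

Call:
play_rows --increments '[[[0,0,0,-0.147],[0,0,0,-0.147],[0,0,0,-0.147],[0,0,0,-0.147],[0,0,0,-0.147],[0,0,0,-0.147],[0,0,0,-0.147],[0,0,0,-0.147],[0,0,0,-0.147],[0,0,0,-0.147],[0,0,0,0],[0,0,0,0]]]'

```text
t: 35.83
ee_pos: [443.7, -290.2, 179.7]
eef_rot: [-0.288, 0.649, 0.315, 0.63]
ft_force: [-0.3, 0.2, 0.7]
width: 47.4
```

Run:
```python
from h import *
go(445.3,-301.6,120,46);im=shot("z")
u=np.array([.695,.719]);v=np.array([.719,-.695]);m=np.array([445.3,-301.6])
print(proj("wrist",[[*(m+15*a*u+25*b*v),30] for a,b in [(1,1),(1,-1),(-1,-1),(-1,1)]]).round().tolist())
```

```text
t 35.83 pos [ 443.7 -290.2  179.7] X [-0.04   0.023 -0.999] Y [-0.771  0.635  0.046] Z [ 0.635  0.772 -0.008] w 47.4 F [-0.3  0.2  0.7] j [-0.58  0.25 -0.27  1.1  -0.    0.11]
yaw 50.55 tool delta [ 59.3 -11.2  -7.3] norm 61
roll 0.0794
delta after roll [ 59.2 -11.8  -6.6]
[[265.0, 226.0], [270.0, 175.0], [237.0, 173.0], [234.0, 224.0]]
```

View pics/z.png

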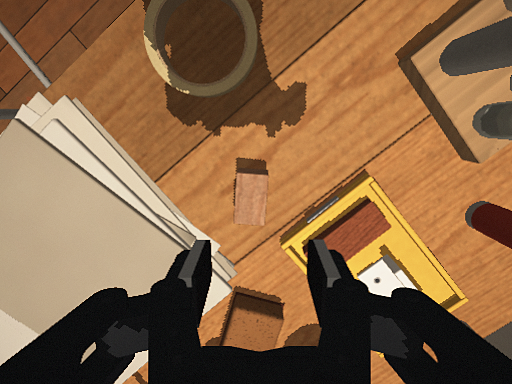

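Call:
play_rows --increments '[[[20,0,0,0.079],[20,-6,-4,0],[20,-6,-3,0],[30,0,0,0],[25,0,0,0],[0,0,0,0],[0,0,0,0]]]'

```text
t: 36.75
ee_pos: [444.6, -301.9, 62.3]
eef_rot: [-0.26, 0.662, 0.285, 0.643]
ft_force: [-0.0, 0.2, -0.3]
width: 47.3
```

Run:
```python
from h import *
go(445.3,-301.6,12,46);im=shot("z2")
u=np.array([.695,.719]);v=np.array([.719,-.695]);m=np.array([445.3,-301.6])
print(proj("wrist",[[*(m+15*a*u+25*b*v),30] for a,b in [(1,1),(1,-1),(-1,-1),(-1,1)]]).round().tolist())
```

```text
t 36.75 pos [ 444.6 -301.9   62.3] X [-0.038  0.022 -0.999] Y [-0.71   0.703  0.042] Z [ 0.703  0.711 -0.011] w 47.3 F [-0.   0.2 -0.3] j [-0.59  0.37 -0.4   0.84 -0.    0.19]
yaw 45.33 tool delta [50.3 -2.4  1.2] norm 50
roll -0.0116
delta after roll [50.3 -2.4  1.2]
[[286.0, 278.0], [287.0, 197.0], [233.0, 197.0], [236.0, 279.0]]
```

View pics/z2.png

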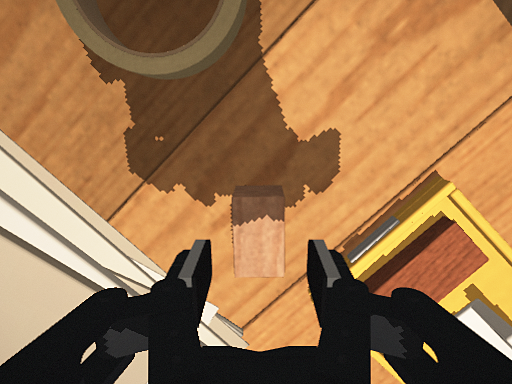

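Run:
```python
from h import *
import pickle;p=pickle.load(open("z2.pkl","rb"))
P=ray("wrist",[(100,218),(150,260),(165,272),(215,308),(243,335)],8,p);z=np.array([.695,.719,0]);y=np.array([-.719,.695,0]);d=P-[445.3,-301.6,0]
print(P.round(),(d@z).round(),(d@y).round())
```

```text
[[ 370. -371.    8.]
 [ 411. -371.    8.]
 [ 424. -370.    8.]
 [ 466. -366.    8.]
 [ 494. -367.    8.]] [-103.  -73.  -64.  -32.  -13.] [  6. -23. -32. -60. -81.]
```

Call:
play_rows --increments '[[[0,-2,0,-0.012],[18,0,0,0],[18,0,0,0],[12,0,0,0],[0,0,0,0],[0,0,0,0]]]'

```text
t: 37.55
ee_pos: [448.8, -305.3, 18.5]
eef_rot: [-0.268, 0.658, 0.286, 0.643]
ft_force: [0.2, 0.4, 0.6]
width: 46.9
```

Run:
```python
from h import *
go(445.3,-301.6,12,46);im=shot("z3")
```

```text
t 37.55 pos [ 448.8 -305.3   18.5] X [-0.029  0.016 -0.999] Y [-0.72   0.693  0.032] Z [ 0.693  0.721 -0.009] w 46.9 F [0.2 0.4 0.6] j [-0.6   0.42 -0.44  0.74 -0.    0.17]
yaw 46.11 tool delta [6.6 4.9 0.3] norm 8
roll 0.002
delta after roll [6.6 4.9 0.3]
```

View pics/z3.png

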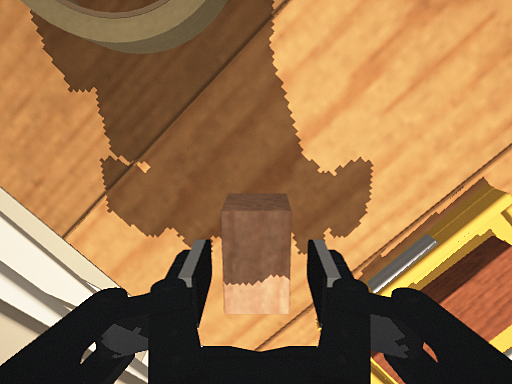

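Call:
play_rows --increments '[[[0,5,0,0],[6,0,0,0],[0,0,0,0],[0,0,0,0]]]'

```text
t: 38.1
ee_pos: [445.3, -301.8, 13.3]
eef_rot: [-0.268, 0.658, 0.286, 0.644]
ft_force: [-0.5, -0.6, -0.3]
width: 46.7
```

Call:
play_rows --increments '[[[0,0,0,0],[0,0,0,0],[0,0,0,0],[0,0,0,0],[0,0,0,0],[0,0,0,0]]]' --claw 1

```text
t: 38.85
ee_pos: [445.6, -302.1, 13.5]
eef_rot: [-0.268, 0.657, 0.286, 0.644]
ft_force: [0.5, 0.9, 1.5]
width: 28.8
```

Call:
play_rows --increments '[[[-20,0,0,0],[-45,0,0,0],[-45,0,0,0],[-50,0,0,0],[-50,0,0,0],[-50,0,0,0],[-40,0,0,0],[0,0,0,0],[0,0,0,0]]]'

```text
t: 39.98
ee_pos: [452.4, -305.6, 319.7]
eef_rot: [-0.266, 0.659, 0.287, 0.642]
ft_force: [-0.0, -0.7, -0.9]
width: 29.1
```

Run:
```python
from h import *
go(410,0,320);im=shot("aa")
```

```text
t 39.98 pos [ 452.4 -305.6  319.7] X [-0.032  0.018 -0.999] Y [-0.72   0.693  0.036] Z [ 0.693  0.721 -0.009] w 29.1 F [-0.  -0.7 -0.9] j [-0.59  0.22  0.02  1.4  -0.    0.17]
yaw 46.11 tool delta [  6.6 242.3 190.8] norm 309
```

View pics/aa.png

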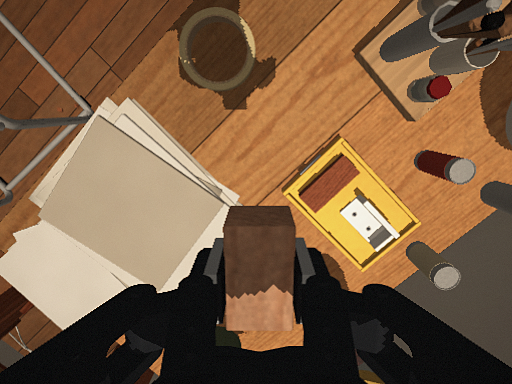

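Call:
play_rows --increments '[[[0,20,16,0],[0,40,32,0],[0,40,32,0],[0,40,32,0],[0,40,32,0],[0,40,32,0],[0,22,30,0],[0,22,48,0],[0,22,48,0],[0,20,45,0],[0,0,0,0],[0,0,0,0]]]'

```text
t: 41.52
ee_pos: [464.1, 170.1, 308.7]
eef_rot: [-0.261, 0.668, 0.291, 0.633]
ft_force: [0.3, -0.6, 0.3]
width: 28.9
```

Run:
```python
from h import *
go(636,269.5,200,92.3)
```

```text
t 41.52 pos [464.1 170.1 308.7] X [-0.061  0.02  -0.998] Y [-0.717  0.695  0.058] Z [ 0.694  0.719 -0.028] w 28.9 F [ 0.3 -0.6  0.3] j [ 0.33  0.14 -0.11  1.37  0.04  1.09]
yaw 46.01 tool delta [ 99.9 -60.5 193.9] norm 226
roll -0.8079
delta after roll [  95.8 -181.5   95.5]
```

Call:
play_rows --increments '[[[0,0,0,-0.135],[0,0,0,-0.135],[0,0,0,-0.135],[0,0,0,-0.135],[0,0,0,-0.135],[0,0,0,-0.135],[0,-20,20,0],[0,-40,25,0],[0,-40,25,0],[10,-40,25,0],[0,0,0,0],[0,0,0,0]]]'

```text
t: 43.02
ee_pos: [595.2, 256.4, 285.7]
eef_rot: [-0.489, 0.502, 0.533, 0.474]
ft_force: [0.4, -0.6, -0.1]
width: 28.9
```

Run:
```python
from h import *
go(636,269.5,120,92.3);im=shot("bb")
```

```text
t 43.02 pos [595.2 256.4 285.7] X [-0.072  0.014 -0.997] Y [-0.996 -0.047  0.071] Z [-0.046  0.999  0.017] w 28.9 F [ 0.4 -0.6 -0.1] j [0.39 0.45 0.26 1.44 0.04 0.34]
yaw 92.62 tool delta [162.5 -53.1   8.4] norm 171
roll 0.0057
delta after roll [162.5 -53.    8.7]
```

View pics/bb.png

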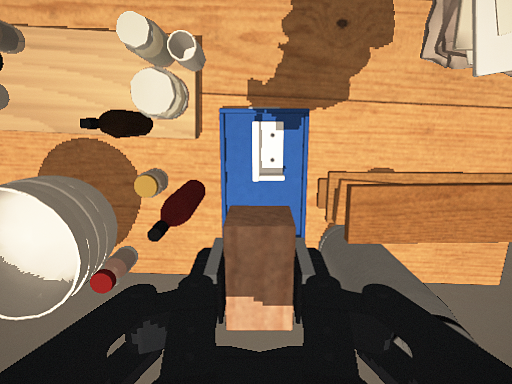

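Call:
play_rows --increments '[[[10,-24,5,0],[15,-24,4,0],[25,0,0,0],[25,0,0,0],[25,0,0,0],[25,0,0,0],[20,0,0,0],[0,0,0,0],[0,0,0,0]]]'

```text
t: 44.2
ee_pos: [629.2, 260.9, 146.9]
eef_rot: [-0.489, 0.501, 0.529, 0.479]
ft_force: [-0.4, -1.3, -0.8]
width: 28.9
```

Run:
```python
from h import *
go(630,267,20,92.3);im=shot("cc")
```

```text
t 44.2 pos [629.2 260.9 146.9] X [-0.062  0.017 -0.998] Y [-0.997 -0.039  0.061] Z [-0.038  0.999  0.02 ] w 28.9 F [-0.4 -1.3 -0.8] j [0.37 0.56 0.1  1.17 0.04 0.33]
yaw 92.19 tool delta [126.7  -8.8   3.6] norm 127
roll -0.0019
delta after roll [126.7  -8.8   3.6]
```

View pics/cc.png

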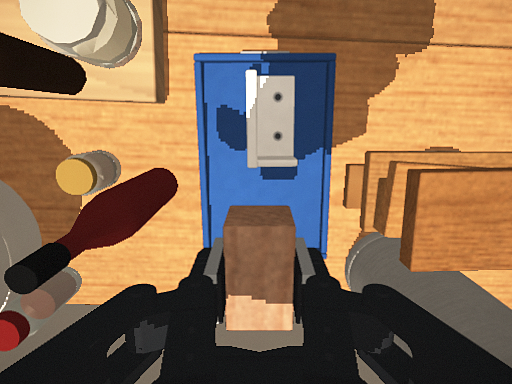

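Call:
play_rows --increments '[[[20,-3,1.5,0],[25,-3,1.5,0],[25,0,0,0],[20,0,0,0],[0,0,0,0],[0,0,0,0]]]'

```text
t: 45.0
ee_pos: [631.6, 266.7, 53.5]
eef_rot: [-0.49, 0.499, 0.529, 0.481]
ft_force: [1.0, 0.5, -0.5]
width: 29.0
```

Run:
```python
from h import *
go(630,267,20,92.3);im=shot("dd")
```

```text
t 45.0 pos [631.6 266.7  53.5] X [-0.058  0.019 -0.998] Y [-0.998 -0.039  0.057] Z [-0.038  0.999  0.021] w 29.0 F [ 1.   0.5 -0.5] j [ 0.38  0.63 -0.    0.99  0.04  0.34]
yaw 92.2 tool delta [33.5 -0.3 -0.4] norm 33
roll -0.0018
delta after roll [33.5 -0.3 -0.4]
```

View pics/dd.png

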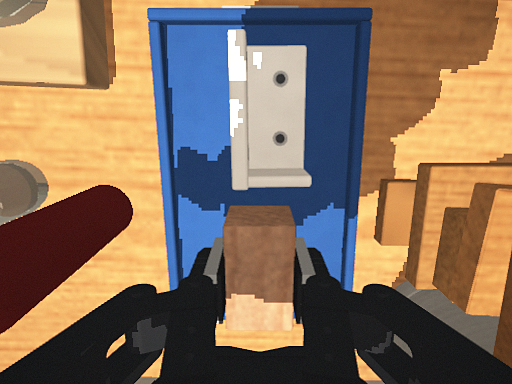

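Call:
play_rows --increments '[[[8,-4,0,0],[10,-2,0,0],[8,0,0,0],[5,0,0,0],[0,0,0,0],[0,0,0,0]]]'

```text
t: 45.8
ee_pos: [637.2, 268.0, 21.5]
eef_rot: [-0.49, 0.499, 0.528, 0.481]
ft_force: [-0.2, 0.2, -0.3]
width: 28.9
```

Run:
```python
from h import *
go(635,267,19.5,92.3);im=shot("ee")
```

```text
t 45.8 pos [637.2 268.   21.5] X [-0.055  0.02  -0.998] Y [-0.998 -0.039  0.055] Z [-0.038  0.999  0.022] w 28.9 F [-0.2  0.2 -0.3] j [ 0.38  0.66 -0.02  0.94  0.04  0.34]
yaw 92.19 tool delta [ 2.1  2.2 -0.9] norm 3
roll -0.0019
delta after roll [ 2.1  2.2 -0.9]
```

View pics/ee.png

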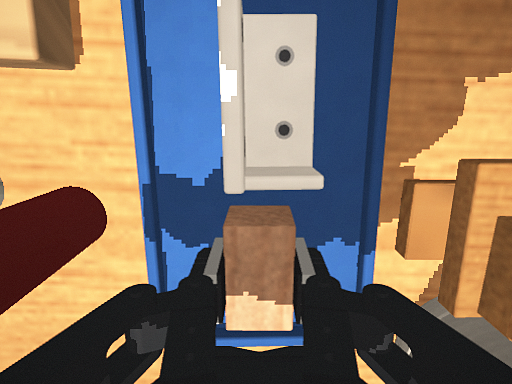

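Call:
play_rows --increments '[[[2.5,0,0,0],[0,0,0,0],[0,0,0,0]]]'

```text
t: 46.22
ee_pos: [637.9, 268.4, 20.7]
eef_rot: [-0.491, 0.498, 0.528, 0.482]
ft_force: [-0.2, 0.1, -0.1]
width: 28.9
```

Call:
play_rows --increments '[[[0,0,0,0],[0,0,0,0],[0,0,0,0],[-5,0,0,0],[-20,0,0,0],[-40,0,0,0],[-45,0,0,0],[-45,0,0,0],[-45,0,0,0],[0,0,0,0],[0,0,0,0]]]' --claw 0

```text
t: 47.6
ee_pos: [648.3, 263.8, 227.4]
eef_rot: [-0.491, 0.498, 0.528, 0.482]
ft_force: [0.6, 1.0, 0.3]
width: 42.8
```

Run:
```python
from h import *
st();im=shot("ff")
up(read_camera("side"),160,90,360,370,"pics/ff_s.png")
```

```text
t 47.6 pos [648.3 263.8 227.4] X [-0.054  0.02  -0.998] Y [-0.998 -0.039  0.053] Z [-0.038  0.999  0.022] w 42.8 F [0.6 1.  0.3] j [0.37 0.55 0.28 1.34 0.04 0.33]
pics/ff_s.png scale 2.143
```

View pics/ff.png

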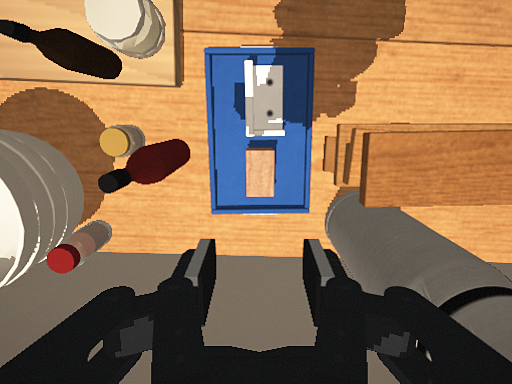

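View pics/ff_s.png

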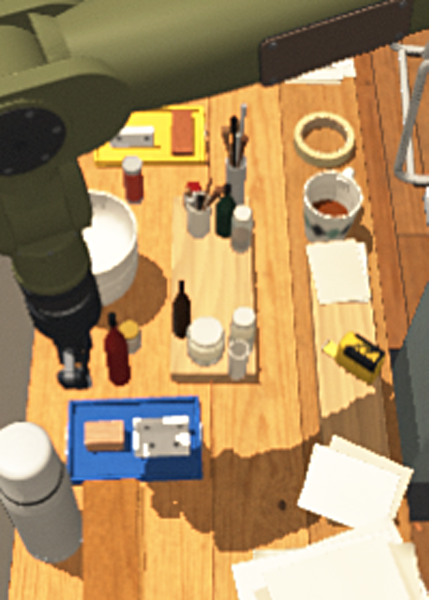

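Run:
```python
from h import *
import pickle;p=pickle.load(open("ff.pkl","rb"))
S=ray("wrist",[(246.5,148.5),(275,149),(275,196.5),(246.5,196.5)],36,p);print(S.round(1),S.mean(0).round(),np.linalg.norm(S-np.roll(S,-1,0),axis=1).round(1))
print("trayC",ray("wrist",[(206,48),(314,48),(309,211),(214,213)],16,p).mean(0).round())
W=ray("wrist",[(247,60),(247,136)],42,p);print(W.round(1))
up(np.load("ff.npy"),190,35,330,225,"pics/ff2.png")
p=pickle.load(open("y.pkl","rb"));T=ray("wrist",[(221,124),(333,124)],16,p);print("yellow far",T.round(1));print("rb wall",ray("wrist",[(254,149),(255,222)],42,p).round(1))
```

```text
[[612.6 255.   36. ]
 [612.  284.6  36. ]
 [662.7 287.1  36. ]
 [663.8 256.5  36. ]] [638. 271.  36.] [29.6 50.8 30.7 51.2]
trayC [599. 270.  16.]
[[528.3 253.1  42. ]
 [599.5 255.2  42. ]]
pics/ff2.png scale 3.158
yellow far [[ 679.2 -198.9   16. ]
 [ 681.1 -309.3   16. ]]
rb wall [[ 659.3 -232.1   42. ]
 [ 586.3 -234.    42. ]]
```

View pics/ff2.png

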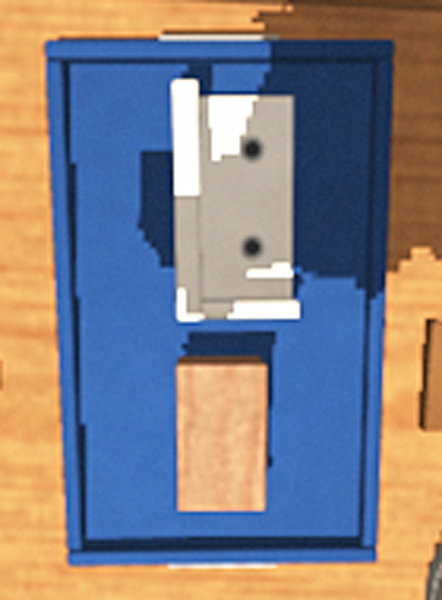

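All four pieces are flat and inside the limits: the sizes match at the expected heights, and the tray offsets are x −35 and +39 in blue, about +32 and −50 in yellow. Handing in.

Run:
```python
from h import *
st();print(job.close_job())
```

```text
t 47.7 pos [648.2 263.8 227.1] X [-0.054  0.02  -0.998] Y [-0.998 -0.039  0.054] Z [-0.038  0.999  0.022] w 43.0 F [ 0.8 -0.5 -0.4] j [0.37 0.55 0.28 1.34 0.04 0.33]
the job is handed in; nothing more can be done
None
```

Both kits are made up and the job was handed in at about 48 s, well under the 118 s limit. The blue tray holds the left-hand bracket and the short, thick offcut. The yellow tray holds the right-hand bracket and the long, flat reddish offcut.

- **Blue tray (last check):** the wrist picture and the measured corners show both pieces flat and inside the rim. The bracket's middle is at about x −35 mm in the tray frame. The offcut is at about x +39 mm and measures about 30 x 51 mm at its expected height.
- **Yellow tray (last check):** in the picture taken after the bracket's release, both pieces lay flat inside the rim. The bracket is at about x +32 mm and the long offcut at about x −50 mm. The later overview pictures agree.
- **Released:** the gripper was open and well clear above the blue tray, reading no more than about 1 N.
- **Sanding block:** I never went near it, and it showed where expected in the pictures. I did not measure its position again at the end.
- **Disagreement:** the tool's tilt drifted up to about 0.07 rad off vertical during the moves, and the rows cannot correct that. The pieces still settled flat on release.

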